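# Set the drink cartons back on their feet in the pull-out stock tray

## Robot

A 6-joint arm with a two-finger parallel gripper is mounted at the origin on the work surface. World frame = base frame: x ahead of the robot, y to its left, z up, the work surface at z = 0. Lengths are in mm, angles in rad, forces in N, time in s.
With the tool pointing down it reaches from about 425 to 1125 mm from the base axis. Payload 14.9 kg.
Tool frame: the origin (TCP) lies between the finger pads; the fingertips stand 14 mm ahead of it and the grasp point (between the pads) lies 5 mm behind it; z points along the fingers, x is the direction in which the jaws open and shut, and the axes are right-handed (so a half turn about z gives the same grasp; the last joint's range is limited). The gripper opens to 91 mm and grips with 3 to 60 N. Pads are 32 mm wide; open, the fingers measure 118 mm over their backs; the gripper's body (76 mm by 178 mm) begins 60 mm behind the grasp point.
Start: joints at [-1.169, 0.379, 1.734, -0, 1.028, -0.033], TCP at [294.858, -634.883, 191.332] pointing down, gripper open.
Joint ranges: [-2.77, 2.77], [-0.74, 2.19], [0, 2.66], [-1.06, 4.2], [0.31, 2.87], [-3.08, 3.08]. Speed limits (rad/s): [1.89, 1.89, 2.39, 3.14, 3.14, 3.14].

## Interface

Orientations are given as a 3x3 rotation matrix whose columns are the frame's x, y, z axes.
In Python, from cell import r, read_camera, camera_model, workorder gives the robot as it stands.
- The arm moves only by the tool carry_out, never from a script. Its argument "motion" is a list of rows, each a list of 6 numbers: the shift along the world's x, y, z scaled (see below), then the turn, a rotation vector about the world's x, y, z scaled (see below). A call has 1 to 5 rows; each row is the pose to reach, as a shift and turn from the pose commanded when the call began, turning the shorter way round; what a row does not reach only later rows make up. The controller multiplies each number of a shift by 150 mm and each number of a turn by 180 degrees. A row lasts 1/8 s, in which the tool goes at most 62.5 mm and 10.7 degrees, less where a joint would pass 70% of its speed; a pose out of reach is approached as far as the arm can. A call with a number of a shift or a turn outside -1 to 1 is refused whole. A call with a gripper value outside its range is refused whole. "jaw" is the opening, from 0 (shut) to 1 (fully open), set as the call begins (left out, the last holds). The fingers move at their own pace and stop on an object; the grip force is fixed at half the most. Time passes only in rows, so rows that repeat a pose let the fingers close. It gives the time, the measured TCP pose, the force and the opening at its end, in the units of the state.
- r.get_obs(): the state, without advancing time (a new reading comes with each control period).
- read_camera(name): name is "side" or "top" or "wrist"; returns (picture, depth): 480x640x3 uint8, red, green, blue; 480x640 float32, mm along the optical axis (not along the pixel's ray), 0 where there is no reading.
- camera_model(name): a dict with "camera_matrix" (3x3 intrinsics, pixels), "k1" (the pictures are not rectified: a ray, as slopes to the right and down, at radius r is drawn at 1 + k1 r^2 times it, then the intrinsics apply), "R" (3x3) and "t" (3): a world point X has camera coordinates R X + t; the wrist camera has in their place "T_tool_cam" (4x4, takes a point from camera to tool coordinates, whose origin is the TCP and whose axes are the tool frame's). Camera axes: x right, y down, z forward; pixel columns grow to the right and rows downward; lengths in mm; the calibration is good to about 2 mm. A picture is of the moment at which its call begins: read the wrist's pose just before it. camera_model takes no time and is no camera call.
- workorder.close_job(): hands the job in, once; it reports no verdict.
The state is a dict: "clock": time; "q": joint angles; "qd": joint speeds; "tau": joint torques, N m; "ee_pos": TCP position; "tool_rot": TCP orientation; "wrist_force": force on the tool from outside, world axes, zero at the start; "wrist_torque": the same for the moment, N m; "grip_width": opening from 0.0 (shut) to 1.0 (fully open).
Only numpy, scipy, OpenCV 4.12 (cv2) and the standard library are available. Lean on these libraries where they do the work, as an engineer would, in place of code of your own. Each camera call takes 0.05 s, during which the arm holds its last target. There are 200 camera calls.

## Task

Pull the stock tray fully out, then stand every drink carton upright on its base in the tray: those that have fallen over in it and those lying on the table beside it. Keep the small jars and the tin upright in the tray too, leave the other goods on the table where they are, and finally push the tray all the way home with everything in it still standing.

Things in the scene. Friction and masses are not known exactly. Their poses are not given: they have to be found in the camera images.
- tray (a joint): slide of the stock tray in the rack: 0 = fully home, 0.18 = fully out towards the robot (along the -x axis of point lane); friction about 4 N; it stays where it is left. The rack's wire deck is 200 mm above the table, its front edge 70 mm behind the home position of the tray's front face; four posts, 16 mm thick and 205 mm high, 75 and 205 mm behind that face, at y = +-315 mm in the lane's axes
- handle (a point): middle of the tray's handle, a dark horizontal bar 10 mm thick and 140 mm long, parallel to the tray's front, 50 mm above the table and 50 mm before the tray's front face; open from above, and there is a clear gap of 45 mm between the bar and the front face (sloped struts at the bar's two ends only). Axes as for lane
- lane (a point): centre of the tray's floor (top side), 20 mm above the table; moves with the tray. Its x axis points into the rack, y along the lane, z up. Inner floor 144 mm (x) by 560 mm (y), rim 12 mm high and 8 mm thick all round; the tray's front face is at x = -80 mm.
- carton1_mid (a point): gable-top drink carton, white with a green band, 46 x 46 mm square and 118 mm tall from its flat base to its roof ridge (the square body is 89 mm, then a sloped roof), about 200 g; this point is its centre (59 mm from base and from ridge). Own x axis runs from the base to the ridge: x straight up means standing. May be absent (None from the start). At the start it lies fallen in the tray, along the lane, its ridge towards the lane's middle
- carton2_mid (a point): gable-top drink carton, white with a green band, 46 x 46 mm square and 118 mm tall from its flat base to its roof ridge (the square body is 89 mm, then a sloped roof), about 200 g; this point is its centre (59 mm from base and from ridge). Own x axis runs from the base to the ridge: x straight up means standing. May be absent (None from the start). At the start it lies fallen in the tray, along the lane, its ridge towards the lane's middle
- carton3_mid (a point): gable-top drink carton, white with a green band, 46 x 46 mm square and 118 mm tall from its flat base to its roof ridge (the square body is 89 mm, then a sloped roof), about 200 g; this point is its centre (59 mm from base and from ridge). Own x axis runs from the base to the ridge: x straight up means standing. May be absent (None from the start). At the start it lies on the table beside the rack, its ridge turned outwards and somewhat towards the robot
- carton4_mid (a point): gable-top drink carton, white with a green band, 46 x 46 mm square and 118 mm tall from its flat base to its roof ridge (the square body is 89 mm, then a sloped roof), about 200 g; this point is its centre (59 mm from base and from ridge). Own x axis runs from the base to the ridge: x straight up means standing. May be absent (None from the start). At the start it lies on the table beside the rack, its ridge turned outwards and somewhat towards the robot
- carton1: the same carton as carton1_mid; this origin lies 23 mm from the centre, in the middle of one long face, same axes
- carton2: the same carton as carton2_mid; this origin lies 23 mm from the centre, in the middle of one long face, same axes
- carton3: the same carton as carton3_mid; this origin lies 23 mm from the centre, in the middle of one long face, same axes
- carton4: the same carton as carton4_mid; this origin lies 23 mm from the centre, in the middle of one long face, same axes
- jar1_mid (a point): small amber jar with a black lid, 42 mm across, 70 mm high, standing in the lane; this point is its centre, z up
- jar2_mid (a point): small amber jar with a black lid, 42 mm across, 70 mm high, standing in the lane; this point is its centre, z up
- tin_mid (a point): small tin with a red label, 48 mm across, 45 mm high, standing in the lane; this point is its centre, z up
- soup_can: soup can, 74 mm across, 105 mm high, on the table; leave alone. Origin at its underside
- sauce_bottle: sauce bottle, 60 mm across, 170 mm high, on the table; leave alone. Origin at its underside
- big_jar: large glass jar, 84 mm across, 110 mm high, on the table; leave alone. Origin at its underside
- fish_tin: flat tin, 72 mm across, 34 mm high, on the table; leave alone. Origin at its underside
- noodle_cup: empty paper cup, 84 mm across, 70 mm high, on the table; leave alone. Origin at its underside
There are look-alikes about, which are no part of the job. What is shaped like the part that bears jar2_mid but turquoise or yellow is not meant.

How it is judged:
By the outcome, as a careful person would: the job done as asked, in the order asked, and still so for the second after the job is handed in, with the robot touching nothing.
Of carton1, carton2, carton3, carton4 only 3 to 4 are there at a start; the rules pass over those that are not, and their reading is None.
At some moment in a run one of tin may be knocked a few centimetres aside while the robot is not near it.
Once in a run the grip may slacken for a moment while it holds something.
It also fails if it takes over 210 s, if anything falls off the work surface, if the arm or the gripper's body presses on something with over 40 N, if the wrist force passes 120 N, or if a joint passes its speed limit or range.

## Working session

There is one attempt and no reset: what is moved stays moved. The work goes in short steps, Python scripts to look and compute and a tool call to move; the robot and the scene stay as the last step left them, time stands still between calls to the robot, and variables do not carry over. Pictures are saved under pics/ and viewed, about 12 in all and at most 16, crops included, and the job is handed in when it is done.

Besides the shell and the picture viewer there is one more tool, called as a command line: name --pt "numbers of a row" for each row, then --argument value for the rest. carry_out: Moves the arm, as the interface text tells. Its arguments: {"type":"object","properties":{"motion":{"type":"array"},"jaw":{"type":"number"}},"required":["motion"]}

```bash
ls; mkdir -p pics
cat > h.py <<'E'
import numpy as np, cv2
from cell import r, read_camera, camera_model, workorder
def snap(name):
    o=r.get_obs(); p,d=read_camera(name); m=camera_model(name)
    if name=="wrist":
        T=np.eye(4);T[:3,:3]=o["tool_rot"];T[:3,3]=o["ee_pos"]; T=T@np.array(m["T_tool_cam"])
        Rw,tw=T[:3,:3],T[:3,3]
    else:
        R=np.array(m["R"]);Rw=R.T;tw=-R.T@np.array(m["t"])
    K=np.array(m["camera_matrix"]);k=m["k1"]
    v,u=np.mgrid[0:480,0:640]
    pts=cv2.undistortPoints(np.stack([u.ravel(),v.ravel()],1).astype(float)[:,None],K,np.array([k,0,0,0.]))[:,0]
    X=np.c_[pts,np.ones(len(pts))]*d.reshape(-1,1)
    W=(X@Rw.T+tw).reshape(480,640,3); W[d==0]=np.nan
    return p,d,W
def save(p,f): cv2.imwrite(f,p[...,::-1])
E
python3 - <<'E'
from h import *
for n in ("top","side"):
    p,d,W=snap(n); save(p,f"pics/{n}0.png"); np.savez(f"{n}0.npz",p=p,W=W)
    m=camera_model(n); print(n,-np.array(m["R"]).T@np.array(m["t"]),np.array(m["R"])[2])
o=r.get_obs();print(o["clock"],o["ee_pos"],o["tool_rot"],o["grip_width"])
print(camera_model("wrist")["T_tool_cam"])
E
```

```text
pics
top [ 395.02062878  -29.08015897 1620.99613958] [ 0.07957466  0.00538076 -0.99681439]
side [  27.1779898  -973.64987325  973.77978422] [ 0.35288361  0.68469076 -0.63770819]
0.1 [ 294.70946187 -634.52580367  190.75847307] [[ 4.21272085e-01 -9.06934221e-01 -3.85126918e-04]
 [-9.06933764e-01 -4.21272260e-01  9.11346474e-04]
 [-9.88774592e-04 -3.46402241e-05 -9.99999511e-01]] 0.9977286278395098
[[ 9.99999866e-01  8.60389012e-05 -5.10913020e-04 -1.47055915e-02]
 [ 5.87801237e-05  9.60907898e-01  2.76868214e-01 -7.87879057e+01]
 [ 5.14761793e-04 -2.76868207e-01  9.60907764e-01 -1.93212931e+02]
 [ 0.00000000e+00  0.00000000e+00  0.00000000e+00  1.00000000e+00]]
```

View pics/top0.png

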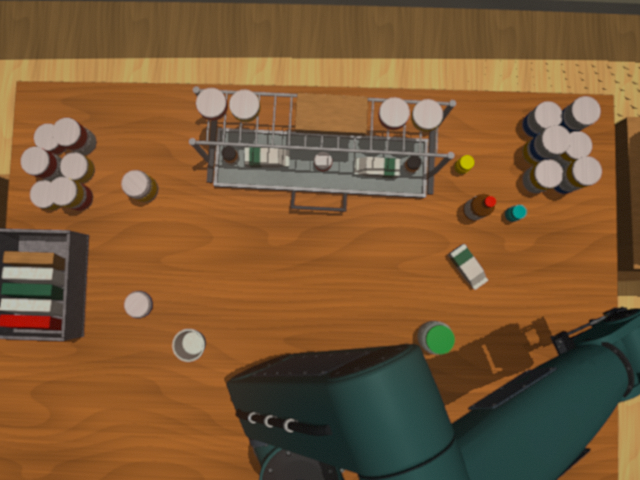

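View pics/side0.png

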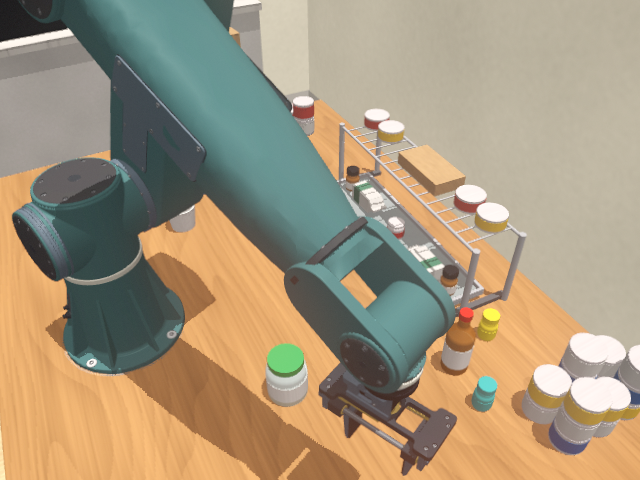

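Top view: tray with fallen cartons at (268,157) and (380,166), jars at (230,155) and (414,163), tin at (322,158), and handle at (318,202). A third carton lies on the table at (468,266). The look-alikes are the yellow jar (465,163) and the turquoise jar (516,213). I see no fourth carton.

Run:
```python
from h import *
z=np.load("top0.npz");p,W=z["p"],z["W"]
pts=dict(h1=(292,208),h2=(345,210),hm=(318,209),rimL=(214,187),rimR=(428,195),rimM=(280,189),jarL=(230,154),jarR=(414,163),tin=(322,158),cL=(268,157),cR=(380,166),ct=(468,266),yel=(466,160),tq=(515,212),floor=(300,175),floor2=(350,180),sauce=(489,202),can=(133,183),postL=(193,142),postR=(451,154))
for k,(u,v) in pts.items():
    w=W[v-2:v+3,u-2:u+3].reshape(-1,3); print(k,np.nanmedian(w,0).round(0), np.nanmax(w[:,2]).round())
# crops, table carton by height
x,y,h=W[...,0],W[...,1],W[...,2]
v,u=np.mgrid[0:480,0:640]
m=(u>445)&(u<492)&(v>240)&(v<292)&(h>25)
q=W[m]; r_=cv2.minAreaRect(q[:,:2].astype(np.float32)); print("table carton",r_,cv2.boxPoints(r_).round(),np.nanmedian(q[:,2]))
# front rim line fit
m=(u>205)&(u<440)&(v>180)&(v<200)&(h>24)&(h<45)
q=W[m];print(len(q)); 
fr=[]
for c in range(215,428,8):
    s=(u==c)&m
    if s.any(): fr.append((y[s].mean(),x[s].min(),h[s].mean()))
fr=np.array(fr);f=np.polyfit(fr[:,0],fr[:,1],1);print("front",f,fr[[0,-1]],np.abs(fr[:,1]-np.polyval(f,fr[:,0])).max())
m=(u>285)&(u<352)&(v>203)&(v<216)&(h>40)&(h<70)
q=W[m];r_=cv2.minAreaRect(q[:,:2].astype(np.float32));print("bar",r_,q.mean(0))
save(cv2.resize(p[120:300,180:540],(792,396),interpolation=cv2.INTER_CUBIC),"pics/crop0.png")
```

```text
h1 [603.  46.   6.] 55.0
h2 [601. -95.  47.] 59.0
hm [601. -23.  49.] 63.0
rimL [660. 265.   2.] 31.0
rimR [ 652. -326.    0.] 14.0
rimM [656.  81.  20.] 38.0
jarL [734. 211.  88.] 96.0
jarR [ 721. -272.   89.] 95.0
tin [735. -31.  63.] 68.0
cL [733. 113.  65.] 71.0
cR [ 716. -185.   66.] 70.0
ct [ 457. -425.   45.] 55.0
yel [ 738. -414.   68.] 74.0
tq [ 601. -544.   69.] 80.0
floor [695.  28.  18.] 29.0
floor2 [ 685. -109.   18.] 22.0
sauce [ 612. -446.  169.] 176.0
can [649. 458. 102.] 108.0
postL [737. 284. 202.] 208.0
postR [ 722. -343.  202.] 208.0
table carton ((456.90728759765625, -430.85797119140625), (117.94671630859375, 50.504173278808594), 36.33847427368164) [[ 394. -445.]
 [ 424. -486.]
 [ 519. -416.]
 [ 489. -376.]] 43.52704775859752
841
front [2.81986865e-02 6.51979954e+02] [[ 257.95189028  660.35365821   28.73182601]
 [-306.38309582  644.42285796   29.36173281]] 17.77685323448577
bar ((603.2549438476562, -24.73145294189453), (20.69170570373535, 147.052734375), 1.681257724761963) [601.93889387 -28.52168606  51.80279234]
```

View pics/crop0.png

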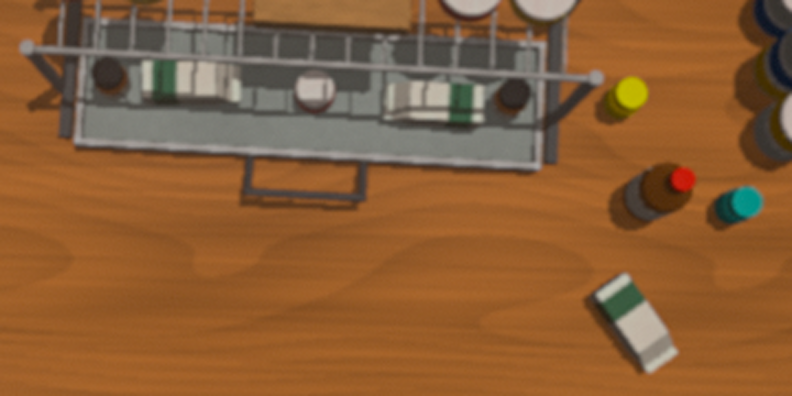

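carry_out --pt "0.2 0.4 0.3 0 0 0.1" --pt "0.4 0.8 0.3 0 0 0.17" --pt "0.45 0.8 0.3 0 0 0.17" --pt "0.45 0.8 0.3 0 0 0.17" --jaw 0

```text
clock: 0.6
ee_pos: [363.2, -513.9, 236.5]
tool_rot: [[0.825, -0.565, 0.0], [-0.565, -0.825, -0.0], [0.0, 0.0, -1.0]]
wrist_force: [0.5, 0.6, 0.0]
grip_width: 0.593
```

carry_out --pt "0.2 0.4 0 0 0 0.1" --pt "0.4 0.8 0 0 0 0.17" --pt "0.45 0.82 0 0 0 0.17" --pt "0.45 0.82 0 0 0 0.17"

```text
clock: 1.1
ee_pos: [430.0, -392.0, 236.1]
tool_rot: [[0.998, -0.07, -0.0], [-0.07, -0.998, 0.0], [-0.0, -0.0, -1.0]]
wrist_force: [0.5, -0.7, -0.5]
grip_width: 0.155
```

carry_out --pt "0.2 0.4 0 0 0 0.1" --pt "0.4 0.8 0 0 0 0.17" --pt "0.45 0.82 0 0 0 0.17" --pt "0.45 0.82 0 0 0 0.17"

```text
clock: 1.6
ee_pos: [497.5, -269.6, 236.2]
tool_rot: [[0.896, 0.445, -0.0], [0.445, -0.896, -0.0], [-0.0, -0.0, -1.0]]
wrist_force: [0.4, -0.4, 0.5]
grip_width: 0.007
```

carry_out --pt "0.2 0.4 0 0 0 0.1" --pt "0.4 0.8 0 0 0 0.17" --pt "0.45 0.82 0 0 0 0.17" --pt "0.45 0.82 0 0 0 0.17"

```text
clock: 2.1
ee_pos: [564.9, -146.9, 236.1]
tool_rot: [[0.546, 0.838, -0.0], [0.838, -0.546, -0.0], [-0.0, -0.0, -1.0]]
wrist_force: [-0.2, 0.3, 0.1]
grip_width: 0.004
```

carry_out --pt "0.2 0.4 0 0 0 0.1" --pt "0.43 0.82 0 0 0 0.175" --pt "0.43 0.82 0 0 0 0.175" --pt "0.43 0.82 0 0 0 0.175"

```text
clock: 2.6
ee_pos: [629.2, -24.2, 236.0]
tool_rot: [[0.029, 1.0, -0.001], [1.0, -0.029, -0.0], [-0.0, -0.001, -1.0]]
wrist_force: [-0.4, -0.8, 0.0]
grip_width: 0.006
```

Run:
```python
from h import *
p,d,W=snap("wrist");save(p,"pics/w1.png")
o=r.get_obs();print(o["ee_pos"],o["q"])
h=W[...,2];x=W[...,0];y=W[...,1]
for n,m in dict(bar=(h>42)&(h<62)&(x<640)&(x>580),rim=(h>27)&(h<37)&(x>635)&(x<690)).items():
    q=W[m&(abs(y+24)<40)];print(n,len(q)); 
    if len(q): print(np.nanpercentile(q,[1,50,99],axis=0).round(1))
```

```text
[628.91007202 -24.66285658 236.04958749] [-7.61104460e-02  2.20523756e-01  1.85477356e+00 -2.78397574e-04
  1.06687805e+00 -1.61609805e+00]
bar 740
[[595.6 -63.5  49.2]
 [600.8 -26.2  54.1]
 [606.1  15.2  56.2]]
rim 546
[[650.5 -63.5  27.2]
 [654.6 -24.7  31.7]
 [659.5  15.1  33.5]]
```

View pics/w1.png

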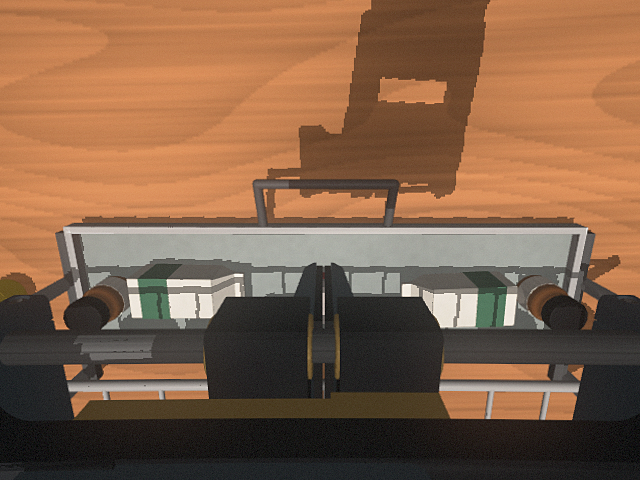

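carry_out --pt "0 0 -0.3 0 0 0" --pt "0 0 -0.6 0 0 0" --pt "0 0 -0.85 0 0 0" --pt "0 0 -0.85 0 0 0"

```text
clock: 3.15
ee_pos: [627.0, -24.7, 106.6]
tool_rot: [[0.028, 1.0, -0.005], [1.0, -0.028, 0.0], [0.0, -0.005, -1.0]]
wrist_force: [-0.3, -0.1, 0.8]
grip_width: 0.004
```

carry_out --pt "0 0 -0.2 0 0 0" --pt "0 0 -0.44 0 0 0" --pt "0 0 -0.44 0 0 0" --pt "-0.05 0 -0.44 0 0 0" --pt "-0.07 0 -0.44 0 0 0"

```text
clock: 3.78
ee_pos: [619.3, -23.2, 44.7]
tool_rot: [[0.022, 1.0, 0.002], [1.0, -0.022, -0.0], [-0.0, 0.002, -1.0]]
wrist_force: [-0.5, 0.2, -1.1]
grip_width: 0.002
```

carry_out --pt "-0.03 0.0 0 0 0 0" --pt "-0.08 0.002 0 0 0 0" --pt "-0.16 0.004 0 0 0 0" --pt "-0.24 0.006 0 0 0 0" --pt "-0.32 0.008 0 0 0 0"

```text
clock: 4.4
ee_pos: [569.8, -21.6, 42.8]
tool_rot: [[0.021, 1.0, -0.0], [1.0, -0.021, 0.0], [0.0, -0.0, -1.0]]
wrist_force: [0.1, -1.0, 0.7]
grip_width: 0.006
```

carry_out --pt "-0.08 0.002 0 0 0 0" --pt "-0.16 0.004 0 0 0 0" --pt "-0.24 0.006 0 0 0 0" --pt "-0.32 0.008 0 0 0 0" --pt "-0.4 0.01 0 0 0 0"

```text
clock: 5.03
ee_pos: [510.1, -20.2, 42.9]
tool_rot: [[0.021, 1.0, 0.0], [1.0, -0.021, -0.0], [-0.0, 0.0, -1.0]]
wrist_force: [-0.4, -0.3, 0.2]
grip_width: 0.007
```

carry_out --pt "-0.08 0.002 0 0 0 0" --pt "-0.16 0.004 0 0 0 0" --pt "-0.24 0.006 0 0 0 0" --pt "-0.28 0.008 0 0 0 0" --pt "-0.32 0.008 0 0 0 0"

```text
clock: 5.65
ee_pos: [462.6, -19.0, 42.9]
tool_rot: [[0.021, 1.0, 0.0], [1.0, -0.021, -0.0], [-0.0, 0.0, -1.0]]
wrist_force: [-0.9, 0.0, 0.7]
grip_width: 0.005
```

Run:
```python
from h import *
p,d,W=snap("top");save(p,"pics/top1.png")
for n,(u,v) in dict(a=(318,209)).items(): print(W[v,u])
p,d,W=snap("side");save(p,"pics/side1.png")
```

```text
[598.92600292 -23.466954    51.63413238]
```

View pics/side1.png

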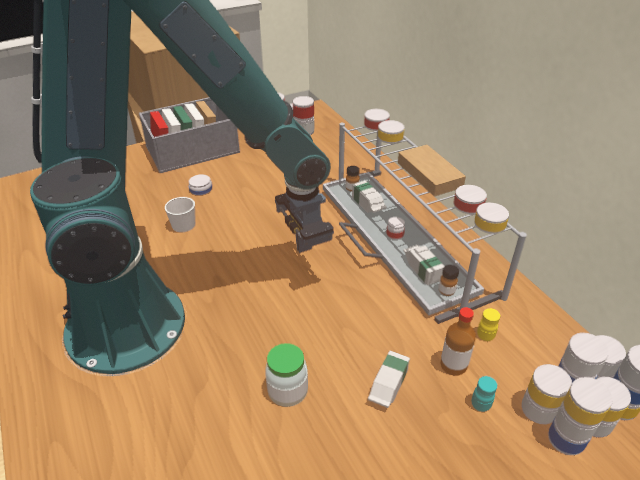

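Run:
```python
from h import *
z=np.load("top0.npz");W0=z["W"]
p,d,W=snap("top")
v,u=np.mgrid[0:480,0:640]
for X in (W0,W):
    m=(u>295)&(u<342)&(v>200)&(v<216)&(X[...,2]>44)&(X[...,2]<62); print("bar",m.sum(),np.percentile(X[m],[2,50,98],axis=0).round(1).tolist())
m=(abs(W[...,1]+19)<60)&(W[...,0]>400)&(W[...,0]<560)&(W[...,2]>10)&(W[...,2]<400)
print(np.percentile(W[m],[0,50,100],axis=0).round())
p,d,X=snap("side")
m=(abs(X[...,1]+19)<40)&(X[...,0]>400)&(X[...,0]<560)&(X[...,2]>12)&(X[...,2]<150)
print("side low gripper");q=X[m];q=q[np.argsort(q[:,2])];print(q[:5].round(),q[20:400:60].round())
o=r.get_obs();print(o["ee_pos"],o["wrist_force"])
save(cv2.resize(p[190:270,270:390],(720,480)),"pics/s1c.png")
```

```text
bar 169 [[595.2, -83.6, 45.0], [600.6, -26.1, 52.7], [606.7, 32.6, 59.1]]
bar 166 [[595.4, -83.8, 45.6], [601.1, -26.2, 52.4], [606.3, 32.6, 59.5]]
[[443. -79. 237.]
 [478. -21. 371.]
 [513.  41. 399.]]
side low gripper
[[456. -24.  65.]
 [463. -27.  68.]
 [479. -28.  68.]
 [470. -29.  69.]
 [447. -25.  69.]] [[457. -27.  73.]
 [448. -31.  99.]]
[463.10336791 -19.0152298   42.91381523] [-0.37617244  0.04941067  0.36212742]
```

View pics/s1c.png

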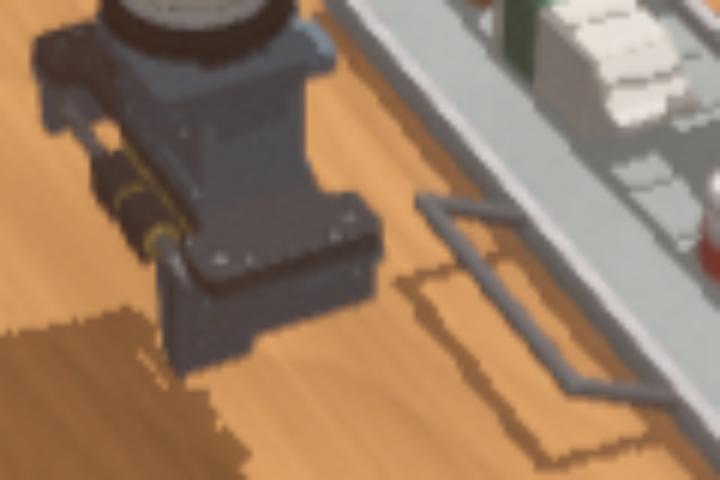

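Run:
```python
from h import *
p,d,X=snap("side")
for u,v in [(299,250),(300,248),(302,246),(305,244),(310,244),(298,252),(297,240),(312,240)]: print((u,v),X[v,u].round())
p,d,W=snap("wrist"); o=r.get_obs()
T=(W-o["ee_pos"])@o["tool_rot"]
for u,v in [(322,264),(322,266),(318,268),(318,275),(330,268),(312,270),(322,285),(310,300),(335,300)]: print((u,v),p[v,u],T[v,u].round())
save(p[200:420,180:460],"pics/wc.png")
```

```text
(299, 250) [448. -23.  74.]
(300, 248) [447. -32.  87.]
(302, 246) [454. -30.  89.]
(305, 244) [430. -99. 157.]
(310, 244) [ 443. -100.  153.]
(298, 252) [478.  50.  -2.]
(297, 240) [447. -17. 102.]
(312, 240) [ 445. -106.  169.]
(322, 264) [119  78  48] [-1.  7. 42.]
(322, 266) [61 47 33] [ -0. -16. -23.]
(318, 268) [46 32 30] [ -2. -16. -26.]
(318, 275) [46 35 23] [ -2. -16. -35.]
(330, 268) [56 39 34] [  3. -16. -26.]
(312, 270) [57 51 49] [ -5. -17. -33.]
(322, 285) [111  73  48] [ -0. -16. -47.]
(310, 300) [43 40 35] [ -5. -18. -65.]
(335, 300) [50 45 50] [  5. -17. -65.]
```

View pics/wc.png

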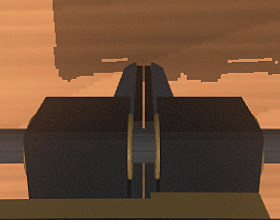

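The fingertips show up about 23 mm behind the TCP, not 14 mm ahead. The wrist and side cameras agree on this, and it explains why the fingers passed over the bar without touching it. I'll use that offset from here on and try again.

carry_out --pt "0 0 0.15 0 0 0" --pt "0.35 0 0.15 0 0 0" --pt "0.7 -0.02 0.15 0 0 0" --pt "1.0 -0.03 0.15 0 0 0" --pt "1.0 -0.03 0.15 0 0 0"

```text
clock: 6.58
ee_pos: [615.9, -23.6, 65.4]
tool_rot: [[0.021, 1.0, 0.002], [1.0, -0.021, -0.0], [-0.0, 0.002, -1.0]]
wrist_force: [-0.6, 0.1, -0.8]
grip_width: 0.009
```

carry_out --pt "0.1 0 0 0 0 0" --pt "0.1 0 -0.1 0 0 0" --pt "0.1 0 -0.25 0 0 0" --pt "0.1 0 -0.37 0 0 0" --pt "0.1 0 -0.37 0 0 0"

```text
clock: 7.2
ee_pos: [626.1, -23.4, 7.6]
tool_rot: [[0.021, 1.0, -0.004], [1.0, -0.021, 0.0], [0.0, -0.004, -1.0]]
wrist_force: [0.0, 0.1, 0.2]
grip_width: 0.004
```

carry_out --pt "-0.03 0 0 0 0 0" --pt "-0.06 0 0 0 0 0" --pt "-0.1 0 0 0 0 0" --pt "-0.14 0 0 0 0 0" --pt "-0.18 0 0 0 0 0"

```text
clock: 7.82
ee_pos: [601.4, -23.3, 10.6]
tool_rot: [[0.021, 1.0, 0.002], [1.0, -0.021, 0.0], [0.0, 0.002, -1.0]]
wrist_force: [3.9, 3.3, -0.9]
grip_width: 0.003
```

carry_out --pt "-0.06 0.002 0 0 0 0" --pt "-0.12 0.004 0 0 0 0" --pt "-0.18 0.006 0 0 0 0" --pt "-0.24 0.008 0 0 0 0" --pt "-0.3 0.009 0 0 0 0"

```text
clock: 8.45
ee_pos: [556.3, -22.0, 10.6]
tool_rot: [[0.021, 1.0, 0.002], [1.0, -0.021, 0.0], [0.0, 0.002, -1.0]]
wrist_force: [4.9, 3.9, -0.5]
grip_width: 0.011
```

carry_out --pt "-0.07 0.002 0 0 0 0" --pt "-0.14 0.004 0 0 0 0" --pt "-0.21 0.006 0 0 0 0" --pt "-0.28 0.008 0 0 0 0" --pt "-0.35 0.01 0 0 0 0"

```text
clock: 9.07
ee_pos: [503.8, -20.5, 10.6]
tool_rot: [[0.021, 1.0, 0.002], [1.0, -0.021, 0.0], [0.0, 0.002, -1.0]]
wrist_force: [4.7, 4.1, -0.4]
grip_width: 0.005
```

carry_out --pt "-0.07 0.002 0 0 0 0" --pt "-0.14 0.004 0 0 0 0" --pt "-0.21 0.006 0 0 0 0" --pt "-0.25 0.008 0 0 0 0" --pt "-0.29 0.01 0 0 0 0"

```text
clock: 9.7
ee_pos: [460.4, -19.2, 10.4]
tool_rot: [[0.021, 1.0, 0.002], [1.0, -0.021, -0.0], [-0.0, 0.002, -1.0]]
wrist_force: [3.7, -0.6, 3.8]
grip_width: 0.002
```

carry_out --pt "-0.03 0.001 0 0 0 0" --pt "-0.06 0.002 0 0 0 0" --pt "-0.09 0.003 0 0 0 0" --pt "-0.11 0.003 0 0 0 0" --pt "-0.13 0.004 0 0 0 0"

```text
clock: 10.32
ee_pos: [445.6, -18.8, 10.7]
tool_rot: [[0.021, 1.0, 0.011], [1.0, -0.021, -0.001], [-0.0, 0.011, -1.0]]
wrist_force: [38.7, 2.7, -30.2]
grip_width: 0.008
```

carry_out --pt "0.07 0 0 0 0 0" --pt "0.08 0 0 0 0 0" --pt "0.08 0 0.3 0 0 0" --pt "0.08 0 0.7 0 0 0" --pt "0.08 0 1.0 0 0 0"

```text
clock: 10.95
ee_pos: [451.3, -18.5, 161.4]
tool_rot: [[0.021, 1.0, -0.001], [1.0, -0.021, 0.0], [0.0, -0.001, -1.0]]
wrist_force: [1.2, -0.0, -0.8]
grip_width: 0.004
```

carry_out --pt "0 0 0.4 0 0 0" --pt "0 0 0.8 0 0 0" --pt "0 0 1 0 0 0" --pt "0 0 1 0 0 0" --jaw 0.85

```text
clock: 11.45
ee_pos: [452.5, -18.5, 311.4]
tool_rot: [[0.021, 1.0, 0.002], [1.0, -0.021, -0.0], [-0.0, 0.002, -1.0]]
wrist_force: [0.5, 0.6, -0.7]
grip_width: 0.411
```

Run:
```python
from h import *
o=r.get_obs();print(o["clock"],o["ee_pos"],o["q"])
p,d,W=snap("top");save(p,"pics/top2.png");np.savez("top2.npz",p=p,W=W)
```

```text
11.45 [452.48846148 -18.54897714 311.36028047] [-9.24147694e-02 -1.75343212e-01  2.11751749e+00 -4.68363310e-05
  1.19719677e+00 -1.64256665e+00]
```

View pics/top2.png

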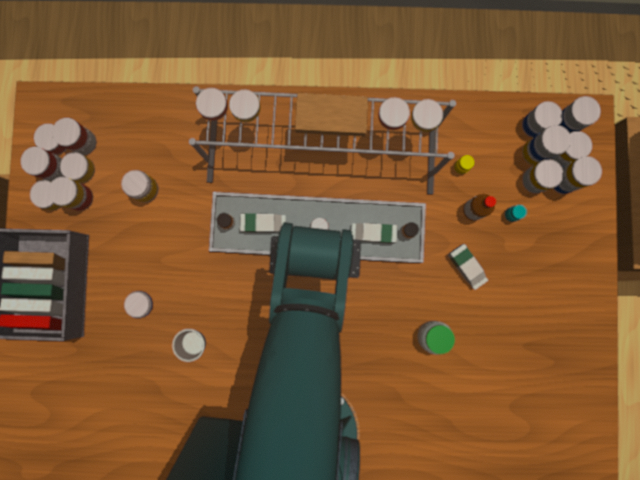

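Tray is out (y span px 212–425). Cartons at (262,223) and (375,233), jars at (225,222) and (411,231), and the tin partly hidden at (320,222). Now I'll measure them.

```bash
cat >> h.py <<'E'
def rect(W,m):
    q=W[m];q=q[~np.isnan(q[:,0])];c=cv2.minAreaRect(q[:,:2].astype(np.float32))
    return np.round(c[0]),np.round(c[1]),round(c[2],1),"z",np.percentile(q[:,2],[50,98]).round(), "n",len(q)
E
python3 - <<'E'
from h import *
from scipy.optimize import least_squares
z=np.load("top2.npz");W=z["W"]
v,u=np.mgrid[0:480,0:640];h=W[...,2]
def box(a,b,c,d): return (u>=a)&(u<=b)&(v>=c)&(v<=d)
print("cL",rect(W,box(236,290,208,238)&(h>48)))
print("cR",rect(W,box(350,399,216,248)&(h>48)))
print("jL",rect(W,box(214,236,210,234)&(h>75)));print("jR",rect(W,box(400,422,220,242)&(h>75)))
print("tin",rect(W,box(306,332,214,224)&(h>50)&(h<75)))
for n,(a,b) in dict(tl=(213,197),tr=(424,205),bl=(211,250),br=(424,260)).items():
    print(n,rect(W,box(a-4,a+4,b-4,b+4)&(h>25)&(h<45)))
# L side
q=[(.379,1.734,699.6,190.8),(.2205,1.8548,629,236),(-.17534,2.11752,452.3,311.4)]
def f(p):
    a1,D,L2,L3,e=p;o=[]
    for q2,q3,R,zz in q:
        s=q2+q3;o+=[a1+L2*np.sin(q2)+L3*np.sin(s)+e*np.cos(s)-R,D+L2*np.cos(q2)+L3*np.cos(s)-e*np.sin(s)-zz]
    return o+[e*.01]
s=least_squares(f,[50,200,600,500,0]);print(s.x,s.fun)
E
```

```text
cL (array([543.,  92.]), array([190.,  85.]), 65.7, 'z', array([ 65., 643.]), 'n', 915)
cR (array([ 528., -149.]), array([ 82., 179.]), 21.2, 'z', array([ 64., 638.]), 'n', 850)
jL (array([560., 220.]), array([37., 36.]), 6.7, 'z', array([88., 95.]), 'n', 175)
jR (array([ 548., -268.]), array([37., 37.]), 67.3, 'z', array([88., 95.]), 'n', 176)
tin (array([566., -27.]), array([17., 42.]), 1.2, 'z', array([63., 69.]), 'n', 90)
tl (array([628., 257.]), array([11., 23.]), 88.8, 'z', array([30., 36.]), 'n', 28)
tr (array([ 617., -305.]), array([18., 14.]), 4.3, 'z', array([31., 40.]), 'n', 31)
bl (array([489., 259.]), array([17., 11.]), 89.7, 'z', array([30., 37.]), 'n', 24)
br (array([ 474., -304.]), array([16.,  8.]), 0.0, 'z', array([30., 37.]), 'n', 23)
[ -2.92571682  27.82427082 549.17261575 606.71149772  39.63378356] [-0.09540959  0.19743864  0.15410632 -0.26351439 -0.05869641  0.06607575
  0.39633784]
```

carry_out --pt "0.2 0.3 0 0 0 0" --pt "0.5 0.7 0 0 0 -0.06" --pt "0.7 0.8 0 0 0 -0.12" --pt "0.7 0.8 0 0 0 -0.18" --pt "0.7 0.8 0 0 0 -0.24"

```text
clock: 12.12
ee_pos: [556.2, 101.7, 306.9]
tool_rot: [[0.697, 0.717, -0.005], [0.717, -0.697, -0.001], [-0.004, -0.003, -1.0]]
wrist_force: [0.8, -0.2, -0.6]
grip_width: 0.849
```

carry_out --pt "0 0 0 0 0 -0.06" --pt "0 0 0 0 0 -0.12" --pt "0 0 0 0 0 -0.18" --pt "0 0 0 0 0 -0.24" --pt "0 0 0 0 0 -0.26"

```text
clock: 12.75
ee_pos: [556.0, 101.3, 307.3]
tool_rot: [[1.0, -0.016, -0.004], [-0.016, -1.0, -0.001], [-0.004, 0.001, -1.0]]
wrist_force: [0.2, 0.3, -0.2]
grip_width: 0.848
```

carry_out --pt "0 0 0 0.06 0 0" --pt "0 0 0 0.12 0 0" --pt "0 0 0 0.17 0 0" --pt "0 0 0 0.17 0 0" --pt "0 0 0 0.17 0 0"

```text
clock: 13.38
ee_pos: [556.8, 101.5, 308.8]
tool_rot: [[1.0, -0.013, -0.002], [-0.01, -0.862, 0.507], [-0.008, -0.507, -0.862]]
wrist_force: [-0.1, 0.4, -0.2]
grip_width: 0.852
```

Run:
```python
from h import *
o=r.get_obs();print(o["clock"],o["ee_pos"].round(1),np.round(o["q"],3));print(o["tool_rot"].round(3))
```

```text
13.375 [556.8 101.5 308.8] [-0.124  0.068  1.967  0.561  1.236 -0.336]
[[ 1.    -0.013 -0.002]
 [-0.01  -0.862  0.507]
 [-0.008 -0.507 -0.862]]
```

```bash
cat >> h.py <<'E'
P=(-2.926,27.824+291,549.17,606.71,39.63)
def ik(ee,t):
    """ee = TCP, t = tool direction -> q1..q5 (approx)"""
    w=np.array(ee)-291*np.array(t); R=np.hypot(w[0],w[1]); q1=np.arctan2(w[1],w[0])-np.arcsin(23.3/R); R=np.sqrt(R*R-23.3**2)
    a1,D,L2,L3,e=P; x,z=R-a1,w[2]-D; Lf=np.hypot(L3,e); d=np.hypot(x,z)
    c=(d*d-L2*L2-Lf*Lf)/(2*L2*Lf)
    if abs(c)>1: return None
    k=np.arccos(c); q2=np.arctan2(x,z)-np.arctan2(Lf*np.sin(k),L2+Lf*np.cos(k)); s=q2+k-np.arctan2(e,L3)
    tx=t[0]*np.cos(q1)+t[1]*np.sin(q1); ty=-t[0]*np.sin(q1)+t[1]*np.cos(q1)
    f=np.array([np.sin(s),0,np.cos(s)]); n=np.array([np.cos(s),0,-np.sin(s)]); T=np.array([tx,ty,t[2]])
    return np.round([q1,q2,s-q2,np.arctan2(ty,T@n),np.arccos(T@f)],3)
def tilt(a): a=np.radians(a); return np.array([0,np.sin(a),-np.cos(a)])
E
python3 - <<'E'
from h import *
print(ik((556.8,101.5,308.8),(0,.507,-.862)), ik((452.5,-18.5,311.4),(0,0,-1)))
for y in (110,-140,0):
  for a in (-50,-45,-40,-35,-30,-20,30,50,60,90):
    g=np.array([560,y,110.]); print(y,a,ik(g+42*tilt(a),tilt(a)))
W=np.load("top2.npz")["W"]
v,u=np.mgrid[0:480,0:640];h=W[...,2]
def box(a,b,c,d): return (u>=a)&(u<=b)&(v>=c)&(v<=d)
for n,b in dict(cL=box(236,290,208,238),cR=box(350,399,216,248)).items():
    print(n,rect(W,b&(h>56)&(h<76)));q=W[b&(h>56)&(h<76)];print(np.percentile(q,[1,99],axis=0).round())
E
```

```text
[-0.124  0.066  1.969  0.562  1.235] [-0.092 -0.175  2.118  0.     1.199]
110 -50 [ 0.456  0.584  1.908 -0.808  1.258]
110 -45 [ 0.435  0.55   1.924 -0.762  1.191]
110 -40 [ 0.412  0.517  1.94  -0.711  1.125]
110 -35 [ 0.386  0.487  1.956 -0.655  1.061]
110 -30 [ 0.358  0.459  1.971 -0.591  0.999]
110 -20 [ 0.296  0.412  1.998 -0.436  0.886]
110 30 [-0.067  0.402  2.065  0.721  0.856]
110 50 [-0.184  0.509  2.05   1.012  1.093]
110 60 [-0.227  0.579  2.034  1.108  1.231]
110 90 [-0.284  0.824  1.958  1.304  1.669]
-140 -50 [ 0.049  0.505  2.057 -1.106  1.027]
-140 -45 [ 0.023  0.474  2.062 -1.039  0.962]
-140 -40 [-0.006  0.446  2.065 -0.961  0.901]
-140 -35 [-0.037  0.422  2.066 -0.872  0.846]
-140 -30 [-0.069  0.402  2.065 -0.771  0.798]
-140 -20 [-0.139  0.373  2.059 -0.532  0.732]
-140 30 [-0.479  0.474  1.946  0.537  1.049]
-140 50 [-0.569  0.6    1.877  0.73   1.317]
-140 60 [-0.601  0.671  1.842  0.803  1.453]
-140 90 [-0.641  0.896  1.746  0.99   1.861]
0 -50 [ 0.289  0.536  1.998 -0.931  1.156]
0 -45 [ 0.265  0.503  2.01  -0.879  1.09 ]
0 -40 [ 0.238  0.472  2.02  -0.819  1.026]
0 -35 [ 0.209  0.444  2.03  -0.751  0.965]
0 -30 [ 0.178  0.418  2.039 -0.674  0.909]
0 -20 [ 0.11   0.378  2.052 -0.487  0.813]
0 30 [-0.259  0.418  2.039  0.641  0.94 ]
0 50 [-0.368  0.536  1.998  0.878  1.191]
0 60 [-0.406  0.608  1.973  0.961  1.327]
0 90 [-0.456  0.846  1.888  1.147  1.746]
cL (array([559., 132.]), array([101.,  47.]), 89.6, 'z', array([64., 71.]), 'n', 618)
[[537.  86.  57.]
 [582. 181.  72.]]
cR (array([ 540., -182.]), array([100.,  47.]), 87.4, 'z', array([64., 71.]), 'n', 648)
[[ 516. -230.   57.]
 [ 563. -134.   72.]]
```

carry_out --pt "0.015 0.2 0 0.04 0 0" --pt "0.015 0.35 -0.3 0.08 0 0" --pt "0.015 0.35 -0.6 0.08 0 0" --pt "0.015 0.35 -1.0 0.08 0 0" --pt "0.015 0.35 -1.0 0.08 0 0"

```text
clock: 14.0
ee_pos: [556.9, 155.2, 156.6]
tool_rot: [[1.0, -0.015, -0.007], [-0.006, -0.708, 0.707], [-0.016, -0.706, -0.708]]
wrist_force: [0.0, -0.0, 1.5]
grip_width: 0.851
```

Run:
```python
from h import *
o=r.get_obs();print(o["clock"],o["ee_pos"].round(1),np.round(o["q"],3));print(o["tool_rot"].round(3))
p,d,W=snap("wrist");save(p,"pics/w2.png")
p,d,W=snap("side");save(p[120:360,240:560],"pics/s2.png")
```

```text
14.0 [556.9 155.2 156.6] [-0.132  0.342  2.061  0.904  1.098 -0.702]
[[ 1.    -0.015 -0.007]
 [-0.006 -0.708  0.707]
 [-0.016 -0.706 -0.708]]
```

View pics/w2.png

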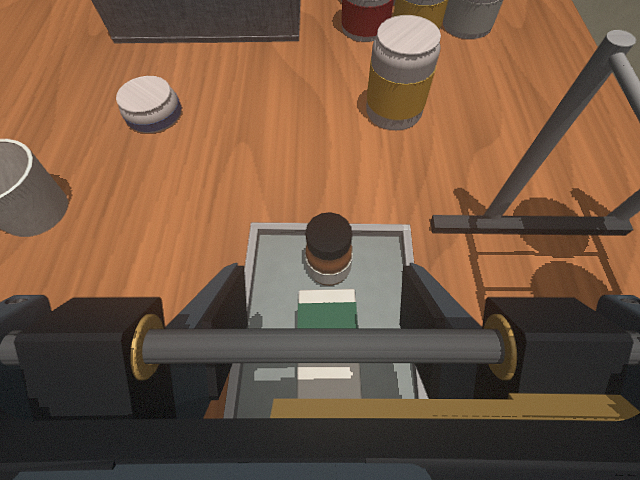

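Run:
```python
from h import *
p,d,W=snap("wrist"); o=r.get_obs()
T=(W-o["ee_pos"])@o["tool_rot"]
for u,v in [(320,335),(320,345),(320,358),(230,268),(240,290),(90,302),(90,350),(130,390),(320,410),(320,440),(430,290),(412,275)]: print((u,v),p[v,u],T[v,u].round())
```

```text
(320, 335) [97 98 94] [  -1.  -33. -115.]
(320, 345) [103 100 100] [  -1.  -31. -117.]
(320, 358) [69 67 64] [  -1.  -28. -117.]
(230, 268) [80 78 77] [-44. -17. -29.]
(240, 290) [47 40 36] [-39.  -8. -34.]
(90, 302) [50 39 36] [ -58.  -38. -108.]
(90, 350) [49 47 45] [ -49.  -34. -124.]
(130, 390) [19 18 19] [ -42.  -25. -124.]
(320, 410) [141 111  64] [  -1.  -24. -129.]
(320, 440) [39 40 36] [  -1.  -25. -138.]
(430, 290) [79 77 81] [ 43. -17. -54.]
(412, 275) [51 43 40] [ 40. -16. -34.]
```

carry_out --pt "0 0 -0.3 0 0 0" --pt "0 0 -0.6 0 0 0" --pt "0 0 -0.8 0 0 0" --pt "0 0 -0.9 0 0 0" --pt "0 0 -0.91 0 0 0"

```text
clock: 14.78
ee_pos: [560.4, 154.0, 24.4]
tool_rot: [[1.0, -0.011, 0.001], [-0.008, -0.707, 0.707], [-0.007, -0.707, -0.707]]
wrist_force: [-0.0, -0.0, -0.2]
grip_width: 0.85
```

carry_out --pt "0 0 0 0 0 0" --pt "0 0 0 0 0 0" --pt "0 0 0 0 0 0" --pt "0 0 0 0 0 0" --pt "0 0 0 0 0 0" --jaw 0

```text
clock: 15.4
ee_pos: [559.8, 154.0, 23.8]
tool_rot: [[1.0, -0.011, 0.0], [-0.008, -0.707, 0.708], [-0.008, -0.707, -0.707]]
wrist_force: [-2.2, -2.6, 6.6]
grip_width: 0.505
```

carry_out --pt "0 0 0.1 0 0 0" --pt "0 0 0.3 0 0 0" --pt "0 0 0.5 0 0 0" --pt "0 0 0.65 0 0 0" --pt "0 0 0.65 0 0 0"

```text
clock: 16.02
ee_pos: [560.5, 153.8, 122.7]
tool_rot: [[1.0, -0.009, 0.002], [-0.008, -0.708, 0.707], [-0.005, -0.707, -0.708]]
wrist_force: [-0.9, -0.9, -1.9]
grip_width: 0.504
```

carry_out --pt "0 -0.04 -0.02 -0.05 0 0" --pt "0 -0.08 -0.04 -0.1 0 0" --pt "0 -0.12 -0.06 -0.15 0 0" --pt "0 -0.16 -0.07 -0.2 0 0" --pt "0 -0.2 -0.08 -0.25 0 0"

```text
clock: 16.65
ee_pos: [559.5, 123.7, 108.5]
tool_rot: [[1.0, -0.012, 0.001], [-0.012, -1.0, -0.005], [0.001, 0.005, -1.0]]
wrist_force: [-1.0, 0.4, -2.7]
grip_width: 0.506
```

carry_out --pt "0 -0.05 0.01 -0.05 0 0" --pt "0 -0.09 0.03 -0.1 0 0" --pt "0 -0.13 0.05 -0.15 0 0" --pt "0 -0.18 0.06 -0.2 0 0" --pt "0 -0.22 0.08 -0.25 0 0"

```text
clock: 17.27
ee_pos: [559.3, 91.0, 120.3]
tool_rot: [[1.0, -0.011, 0.0], [-0.007, -0.704, -0.711], [0.008, 0.711, -0.704]]
wrist_force: [-0.1, 0.4, -1.4]
grip_width: 0.506
```

Run:
```python
from h import *
o=r.get_obs();print(o["clock"],o["ee_pos"].round(1),np.round(o["q"],3),o["grip_width"]);print(o["tool_rot"].round(3))
p,d,W=snap("side");save(p[120:360,240:560],"pics/s3.png")
```

```text
17.275 [559.3  91.  120.3] [ 0.453  0.494  1.917 -0.739  1.248  0.897] 0.5056205506936017
[[ 1.    -0.011  0.   ]
 [-0.007 -0.704 -0.711]
 [ 0.008  0.711 -0.704]]
```

View pics/s3.png

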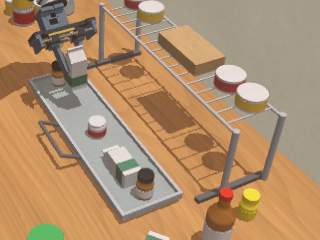

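carry_out --pt "0 0 -0.2 0 0 0" --pt "0 0 -0.35 0 0 0" --pt "0 0 -0.42 0 0 0" --pt "0 0 -0.44 0 0 0" --pt "0 0 -0.44 0 0 0"

```text
clock: 17.95
ee_pos: [559.9, 91.0, 55.2]
tool_rot: [[1.0, -0.012, 0.0], [-0.008, -0.707, -0.707], [0.009, 0.707, -0.707]]
wrist_force: [0.3, -0.6, -1.7]
grip_width: 0.505
```

carry_out --pt "0 0 -0.01 0 0 0" --pt "0 0 -0.015 0 0 0" --pt "0 0 -0.02 0 0 0" --pt "0 0 -0.025 0 0 0" --pt "0 0 -0.025 0 0 0"

```text
clock: 18.58
ee_pos: [559.6, 91.0, 51.0]
tool_rot: [[1.0, -0.012, -0.0], [-0.008, -0.707, -0.707], [0.008, 0.707, -0.707]]
wrist_force: [0.6, -0.5, -1.6]
grip_width: 0.507
```

carry_out --pt "0 0 -0.006 0 0 0" --pt "0 0 -0.01 0 0 0" --pt "0 0 -0.013 0 0 0" --pt "0 0 -0.013 0 0 0"

```text
clock: 19.08
ee_pos: [560.1, 91.0, 50.5]
tool_rot: [[1.0, -0.012, 0.0], [-0.009, -0.706, -0.708], [0.009, 0.708, -0.706]]
wrist_force: [-3.6, 1.5, 14.5]
grip_width: 0.507
```

carry_out --pt "0 0 -0.006 0 0 0" --pt "0 0 -0.01 0 0 0" --pt "0 0 -0.013 0 0 0" --pt "0 0 -0.013 0 0 0"

```text
clock: 19.58
ee_pos: [561.3, 91.0, 50.5]
tool_rot: [[1.0, -0.013, 0.002], [-0.008, -0.705, -0.71], [0.011, 0.709, -0.705]]
wrist_force: [-4.2, 1.9, 33.7]
grip_width: 0.504
```

carry_out --pt "0 0 0.02 0 0 0" --pt "0 0 0.02 0 0 0"

```text
clock: 19.82
ee_pos: [559.9, 91.1, 50.5]
tool_rot: [[1.0, -0.012, 0.001], [-0.008, -0.707, -0.707], [0.009, 0.707, -0.707]]
wrist_force: [-1.5, 3.2, 6.3]
grip_width: 0.504
```

carry_out --pt "0 0 0 0 0 0" --pt "0 0 0 0 0 0" --pt "0 0 0 0 0 0" --jaw 0.8

```text
clock: 20.2
ee_pos: [559.4, 90.8, 49.9]
tool_rot: [[1.0, -0.011, -0.0], [-0.008, -0.707, -0.707], [0.008, 0.707, -0.707]]
wrist_force: [-0.2, 0.7, 0.4]
grip_width: 0.786
```

carry_out --pt "0 0 0.2 0 0 0" --pt "0 0 0.5 0 0 0" --pt "0 0 0.8 0 0 0" --pt "0 0 1.0 0 0 0" --pt "0 0 1.0 0 0 0"

```text
clock: 20.82
ee_pos: [560.6, 91.4, 202.2]
tool_rot: [[1.0, -0.014, 0.002], [-0.008, -0.708, -0.706], [0.012, 0.706, -0.708]]
wrist_force: [0.0, 0.7, -0.3]
grip_width: 0.801
```

carry_out --pt "0 -0.3 0 0.02 0 0" --pt "-0.03 -0.6 0 0.04 0 -0.012" --pt "-0.07 -0.9 0 0.04 0 -0.012" --pt "-0.07 -0.97 0 0.04 0 -0.012" --pt "-0.07 -0.97 0 0.04 0 -0.012"

```text
clock: 21.45
ee_pos: [548.8, -54.8, 199.5]
tool_rot: [[0.999, -0.04, -0.026], [-0.048, -0.789, -0.612], [0.004, 0.613, -0.79]]
wrist_force: [1.7, -0.1, -0.7]
grip_width: 0.8
```

carry_out --pt "-0.03 -0.3 0 0 0 0" --pt "-0.07 -0.6 0 0 0 0" --pt "-0.07 -0.96 0 0 0 0" --pt "-0.07 -0.96 -0.2 0 0 0" --pt "-0.07 -0.96 -0.2 0 0 0"

```text
clock: 22.08
ee_pos: [537.8, -197.7, 168.3]
tool_rot: [[0.999, -0.037, -0.028], [-0.047, -0.79, -0.612], [0.001, 0.613, -0.79]]
wrist_force: [-0.4, -0.1, 0.2]
grip_width: 0.799
```

Run:
```python
from h import *
o=r.get_obs();print(o["clock"],o["ee_pos"].round(1),np.round(o["q"],3));print(o["tool_rot"].round(3))
p,d,W=snap("wrist"); h=W[...,2]
m=(h>58)&(h<72)&(abs(W[...,0]-540)<40)&(W[...,1]<-125)&(W[...,1]>-245); print(rect(W,m))
ps,d,X=snap("side");h=X[...,2]
m=(abs(X[...,0]-560)<50)&(X[...,1]>70)&(X[...,1]<150)&(h>50)&(h<170);q=X[m];print("L stand",np.percentile(q,[1,50,99],axis=0).round())
save(np.hstack([cv2.resize(p,(400,300)),cv2.resize(ps[100:340,260:580],(400,300))]),"pics/c4.png")
```

```text
22.075 [ 537.8 -197.7  168.3] [-0.078  0.262  2.083 -0.838  0.968  0.522]
[[ 0.999 -0.037 -0.028]
 [-0.047 -0.79  -0.612]
 [ 0.001  0.613 -0.79 ]]
(array([ 541., -188.]), array([114.,  47.]), 87.5, 'z', array([66., 67.]), 'n', 8544)
L stand [[536.  83.  51.]
 [545. 102.  97.]
 [584. 129. 140.]]
```

View pics/c4.png

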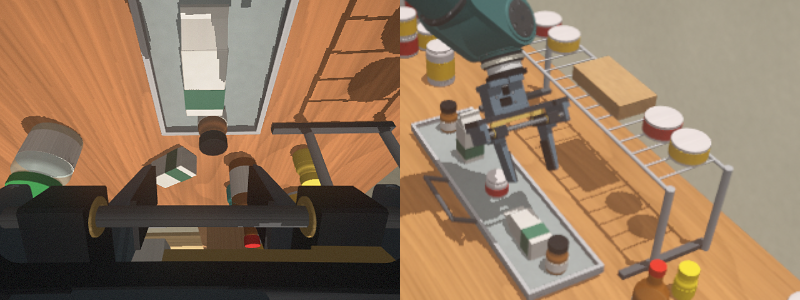

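carry_out --pt "0.01 0 -0.35 0 0 0" --pt "0.01 0 -0.7 0 0 0" --pt "0.01 0 -0.88 0 0 0" --pt "0.01 0 -0.96 0 0 0" --pt "0.01 0 -0.98 0 0 0"

```text
clock: 22.8
ee_pos: [540.9, -198.1, 23.7]
tool_rot: [[0.999, -0.04, -0.024], [-0.046, -0.789, -0.613], [0.005, 0.613, -0.79]]
wrist_force: [0.3, -0.2, 0.1]
grip_width: 0.798
```

carry_out --pt "0 0 0 0 0 0" --pt "0 0 0 0 0 0" --pt "0 0 0 0 0 0" --pt "0 0 0 0 0 0" --pt "0 0 0 0 0 0" --jaw 0

```text
clock: 23.42
ee_pos: [540.5, -198.6, 23.9]
tool_rot: [[0.999, -0.04, -0.024], [-0.047, -0.789, -0.613], [0.005, 0.613, -0.79]]
wrist_force: [-0.6, 2.8, 7.2]
grip_width: 0.504
```

carry_out --pt "0 0 0.1 0 0 0" --pt "0 0 0.3 0 0 0" --pt "0 0 0.5 0 0 0" --pt "0 0 0.62 0 0 0" --pt "0 0 0.62 0 0 0"

```text
clock: 24.05
ee_pos: [540.7, -198.6, 117.5]
tool_rot: [[0.999, -0.041, -0.023], [-0.047, -0.789, -0.612], [0.007, 0.613, -0.79]]
wrist_force: [0.3, -0.0, -2.5]
grip_width: 0.502
```

carry_out --pt "0.01 0.06 -0.01 0.05 -0.002 0" --pt "0.02 0.12 -0.02 0.1 -0.004 0" --pt "0.03 0.18 -0.03 0.15 -0.007 0" --pt "0.035 0.24 -0.05 0.2 -0.009 0" --pt "0.035 0.307 -0.057 0.25 -0.011 0"

```text
clock: 24.68
ee_pos: [545.1, -152.1, 106.9]
tool_rot: [[0.999, -0.049, 0.008], [-0.05, -0.99, 0.131], [0.001, -0.131, -0.991]]
wrist_force: [-0.5, 0.2, -2.9]
grip_width: 0.501
```

carry_out --pt "0 0.06 0.02 0.05 -0.002 0" --pt "0 0.12 0.04 0.1 -0.004 0" --pt "0 0.18 0.06 0.15 -0.007 0" --pt "0 0.24 0.09 0.2 -0.009 0" --pt "0 0.313 0.107 0.25 -0.011 0"

```text
clock: 25.3
ee_pos: [545.0, -105.6, 123.0]
tool_rot: [[0.999, -0.033, 0.037], [-0.05, -0.607, 0.793], [-0.004, -0.794, -0.608]]
wrist_force: [-0.3, -0.0, -1.2]
grip_width: 0.504
```

Run:
```python
from h import *
o=r.get_obs();R=o["tool_rot"];print(o["clock"],o["ee_pos"].round(1),np.round(o["q"],3),o["grip_width"]);print(R.round(3), "G",(o["ee_pos"]-42*R[:,2]).round(1))
p,d,W=snap("side");save(p[120:360,240:560],"pics/s5.png");X=W;h=X[...,2]
m=(abs(X[...,0]-545)<40)&(abs(X[...,1]+125)<45)&(h>60);q=X[m];print(np.percentile(q,[1,50,99],axis=0).round())
```

```text
25.3 [ 545.  -105.6  123. ] [-0.599  0.532  1.921  0.762  1.365 -0.981] 0.5042947602249287
[[ 0.999 -0.033  0.037]
 [-0.05  -0.607  0.793]
 [-0.004 -0.794 -0.608]] G [ 543.5 -139.   148.5]
[[ 522. -139.  111.]
 [ 524. -111.  175.]
 [ 555. -103.  185.]]
```

View pics/s5.png

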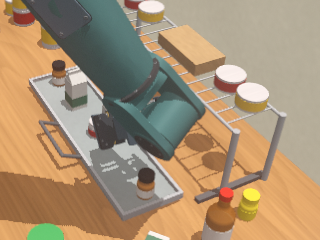

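carry_out --pt "0 0 -0.2 0 0 0" --pt "0 0 -0.35 0 0 0" --pt "0 0 -0.42 0 0 0" --pt "0 0 -0.44 0 0 0" --pt "0 0 -0.44 0 0 0"

```text
clock: 25.98
ee_pos: [545.6, -105.6, 58.0]
tool_rot: [[0.999, -0.032, 0.037], [-0.049, -0.611, 0.79], [-0.003, -0.791, -0.612]]
wrist_force: [0.2, -0.1, -2.1]
grip_width: 0.501
```

carry_out --pt "0 0 -0.006 0 0 0" --pt "0 0 -0.012 0 0 0" --pt "0 0 -0.018 0 0 0" --pt "0 0 -0.018 0 0 0"

```text
clock: 26.48
ee_pos: [545.3, -105.5, 55.0]
tool_rot: [[0.999, -0.032, 0.037], [-0.049, -0.611, 0.79], [-0.003, -0.791, -0.612]]
wrist_force: [0.2, 0.0, -2.2]
grip_width: 0.501
```

carry_out --pt "0 0 -0.006 0 0 0" --pt "0 0 -0.012 0 0 0" --pt "0 0 -0.012 0 0 0"

```text
clock: 26.85
ee_pos: [545.3, -105.5, 53.1]
tool_rot: [[0.999, -0.032, 0.037], [-0.049, -0.611, 0.79], [-0.003, -0.791, -0.612]]
wrist_force: [0.4, -0.7, -2.8]
grip_width: 0.502
```

G is now at z≈78.8, so I'll lower it the last bit.

carry_out --pt "0 0 -0.006 0 0 0" --pt "0 0 -0.012 0 0 0" --pt "0 0 -0.012 0 0 0"

```text
clock: 27.22
ee_pos: [545.3, -105.5, 51.3]
tool_rot: [[0.999, -0.032, 0.037], [-0.049, -0.611, 0.79], [-0.003, -0.791, -0.612]]
wrist_force: [0.7, 0.5, -2.5]
grip_width: 0.502
```

carry_out --pt "0 0 -0.006 0 0 0" --pt "0 0 -0.012 0 0 0" --pt "0 0 -0.012 0 0 0"

```text
clock: 27.6
ee_pos: [545.5, -105.5, 50.5]
tool_rot: [[0.999, -0.031, 0.037], [-0.048, -0.61, 0.791], [-0.002, -0.792, -0.611]]
wrist_force: [-2.6, -1.0, 9.7]
grip_width: 0.504
```

carry_out --pt "0 0 0.006 0 0 0" --pt "0 0 0.006 0 0 0" --pt "0 0 0.006 0 0 0" --pt "0 0 0.006 0 0 0" --jaw 0.8

```text
clock: 28.1
ee_pos: [545.4, -105.5, 50.4]
tool_rot: [[0.999, -0.032, 0.037], [-0.049, -0.611, 0.79], [-0.003, -0.791, -0.612]]
wrist_force: [0.2, 0.4, 1.3]
grip_width: 0.802
```

carry_out --pt "0 0 0.2 0 0 0" --pt "0 0 0.5 0 0 0" --pt "0 0 0.8 0 0 0" --pt "0 0 1.0 0 0 0" --pt "0 0 1.0 0 0 0"

```text
clock: 28.72
ee_pos: [546.2, -106.0, 202.4]
tool_rot: [[0.999, -0.029, 0.039], [-0.049, -0.612, 0.789], [0.0, -0.79, -0.613]]
wrist_force: [-0.2, 0.0, -0.5]
grip_width: 0.798
```

```bash
cat >> h.py <<'E'
def inv(W,p,y0,y1,x0=480,x1=630,zmin=45):
    h=W[...,2];m=(W[...,0]>x0)&(W[...,0]<x1)&(W[...,1]>y0)&(W[...,1]<y1)&(h>zmin)&(h<150)
    n,l,st,c=cv2.connectedComponentsWithStats(m.astype(np.uint8))
    for i in range(1,n):
        if st[i,4]>25:
            q=W[l==i];print(c[i].round(),st[i,4],np.percentile(q,[2,50,98],axis=0).round().tolist())
E
python3 - <<'E'
from h import *
p,d,W=snap("top");save(p,"pics/top6.png");inv(W,p,-310,260)
v,u=np.mgrid[0:480,0:640];h=W[...,2]
m=(u>445)&(u<492)&(v>240)&(v<292)&(h>38)&(h<60);print(rect(W,m));q=W[m];
q=W[(u>445)&(u<492)&(v>240)&(v<292)&(h>8)&(h<60)];c=cv2.minAreaRect(q[:,:2].astype(np.float32));print(c,cv2.boxPoints(c).round())
E
```

```text
[268. 221.] 403 [[537.0, 84.0, 51.0], [557.0, 104.0, 115.0], [582.0, 129.0, 140.0]]
[225. 220.] 228 [[543.0, 202.0, 48.0], [560.0, 217.0, 87.0], [579.0, 238.0, 96.0]]
[319. 226.] 254 [[533.0, -51.0, 49.0], [553.0, -28.0, 63.0], [574.0, -6.0, 71.0]]
[357. 228.] 362 [[522.0, -150.0, 61.0], [543.0, -124.0, 116.0], [567.0, -104.0, 140.0]]
(array([ 437., -462.]), array([ 9., 17.]), 50.9, 'z', array([45., 48.]), 'n', 15)
((428.8038635253906, -468.09716796875), (27.791080474853516, 61.75859069824219), 81.19381713867188) [[ 396. -477.]
 [ 457. -487.]
 [ 461. -459.]
 [ 400. -450.]]
```

Both tray cartons now stand (tops at 140, y ≈106 and −126), and the tin and jars are in place. On to the table carton: hover over it and measure with the wrist camera.

carry_out --pt "0 -0.1 0.1 -0.058 0 0" --pt "-0.1 -0.3 0.2 -0.116 0 0" --pt "-0.1 -0.5 0.3 -0.174 0 0" --pt "-0.1 -0.7 0.3 -0.232 0 0" --pt "-0.1 -0.8 0.3 -0.29 0.01 0"

```text
clock: 29.4
ee_pos: [530.2, -227.0, 245.2]
tool_rot: [[0.999, -0.046, 0.01], [-0.046, -0.999, -0.005], [0.01, 0.005, -1.0]]
wrist_force: [-0.2, -0.3, -0.1]
grip_width: 0.798
```

carry_out --pt "-0.1 -0.3 0 0 0 -0.055" --pt "-0.2 -0.6 0 0 0 -0.11" --pt "-0.3 -0.9 0 0 0 -0.165" --pt "-0.4 -1.0 0 0 0 -0.22" --pt "-0.4 -1.0 0 0 0 -0.28"

```text
clock: 30.02
ee_pos: [468.9, -376.3, 243.7]
tool_rot: [[0.597, -0.802, 0.004], [-0.802, -0.597, -0.005], [0.007, -0.0, -1.0]]
wrist_force: [0.6, 0.7, 0.5]
grip_width: 0.801
```

Run:
```python
from h import *
o=r.get_obs();print(o["clock"],o["ee_pos"].round(1),np.round(o["q"],3));print(o["tool_rot"].round(3))
p,d,W=snap("wrist");save(p,"pics/w7.png")
h=W[...,2];m=(h>38)&(h<52)&(abs(W[...,0]-457)<90)&(abs(W[...,1]+431)<90)
n,l,st,c=cv2.connectedComponentsWithStats(m.astype(np.uint8));i=1+np.argmax(st[1:,4]);print(st[i],rect(W,l==i))
cc=cv2.minAreaRect(W[l==i][:,:2].astype(np.float32));print(cv2.boxPoints(cc).round())
# big jar from top0
T=np.load("top0.npz")["W"];v,u=np.mgrid[0:480,0:640];h=T[...,2]
print("bigjar",rect(T,(u>415)&(u<460)&(v>318)&(v<358)&(h>95)&(h<125)))
for a in (30,35,45):
    A=np.radians(a);t=np.array([np.sin(A)*.805,np.sin(A)*.593,-np.cos(A)]);print(a,ik(np.array([457,-431,33])+42*t,t))
```

```text
30.025 [ 468.9 -376.3  243.7] [-7.140e-01  1.630e-01  1.910e+00 -1.000e-03  1.062e+00  2.180e-01]
[[ 0.597 -0.802  0.004]
 [-0.802 -0.597 -0.005]
 [ 0.007 -0.    -1.   ]]
[ 333  192   44   84 3487] (array([ 465., -423.]), array([97., 47.]), 36.7, 'z', array([46., 47.]), 'n', 3487)
[[ 413. -433.]
 [ 441. -470.]
 [ 518. -413.]
 [ 490. -375.]]
bigjar (array([ 268., -339.]), array([70., 73.]), 19.5, 'z', array([108., 115.]), 'n', 667)
30 [-0.993  0.601  1.94   0.772  0.798]
35 [-1.023  0.622  1.936  0.859  0.855]
45 [-1.076  0.673  1.922  0.998  0.985]
```

View pics/w7.png

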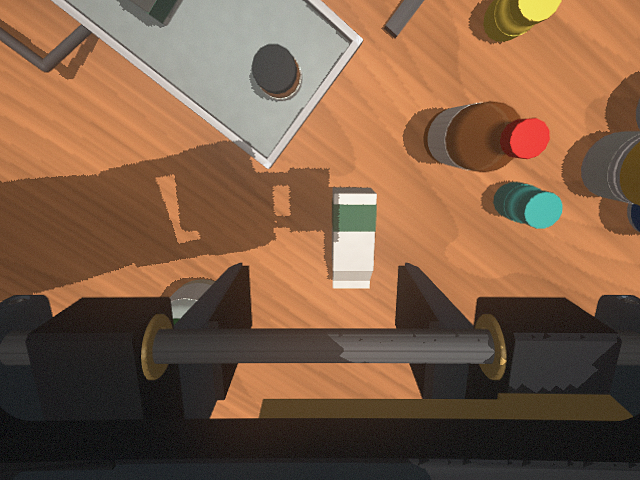

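carry_out --pt "0.02 -0.1 -0.1 0.033 -0.045 0" --pt "0.065 -0.2 -0.2 0.067 -0.089 0" --pt "0.065 -0.245 -0.4 0.1 -0.134 0" --pt "0.065 -0.245 -0.6 0.133 -0.178 0" --pt "0.065 -0.245 -0.82 0.133 -0.178 0"

```text
clock: 30.7
ee_pos: [478.2, -412.3, 119.0]
tool_rot: [[0.596, -0.61, 0.522], [-0.803, -0.46, 0.38], [0.009, -0.646, -0.764]]
wrist_force: [1.1, -0.9, -0.1]
grip_width: 0.799
```

Run:
```python
from h import *
o=r.get_obs();R=o["tool_rot"];print(o["ee_pos"].round(1),np.round(o["q"],3),R.round(3),(o["ee_pos"]-42*R[:,2]).round(1))
```

```text
[ 478.2 -412.3  119. ] [-1.051  0.447  1.952  0.847  1.029 -0.684] [[ 0.596 -0.61   0.522]
 [-0.803 -0.46   0.38 ]
 [ 0.009 -0.646 -0.764]] [ 456.3 -428.2  151. ]
```

carry_out --pt "0 0 -0.3 0 0 0" --pt "0 0 -0.55 0 0 0" --pt "0 0 -0.7 0 0 0" --pt "0 0 -0.77 0 0 0" --pt "0 0 -0.77 0 0 0"

```text
clock: 31.32
ee_pos: [479.9, -411.8, 6.3]
tool_rot: [[0.598, -0.61, 0.521], [-0.802, -0.463, 0.379], [0.01, -0.644, -0.765]]
wrist_force: [0.4, -1.3, 1.1]
grip_width: 0.802
```

carry_out --pt "0 0 0 0 0 0" --pt "0 0 0 0 0 0" --pt "0 0 0 0 0 0" --pt "0 0 0 0 0 0" --pt "0 0 0 0 0 0" --jaw 0

```text
clock: 31.95
ee_pos: [480.2, -412.5, 7.6]
tool_rot: [[0.597, -0.61, 0.522], [-0.802, -0.462, 0.377], [0.011, -0.644, -0.765]]
wrist_force: [-2.6, 0.6, 7.1]
grip_width: 0.501
```

carry_out --pt "0 0 0.15 0 0 0" --pt "0 0 0.4 -0.033 0.045 0" --pt "0 0 0.7 -0.067 0.089 0" --pt "0 0 0.9 -0.1 0.134 0" --pt "0 0 1.0 -0.133 0.178 0"

```text
clock: 32.58
ee_pos: [480.8, -413.2, 160.1]
tool_rot: [[0.602, -0.799, 0.005], [-0.798, -0.602, -0.014], [0.015, 0.004, -1.0]]
wrist_force: [-0.6, -0.3, -4.1]
grip_width: 0.501
```

carry_out --pt "0 0.05 0.1 0 0 -0.047" --pt "0.03 0.2 0.18 0 0 -0.094" --pt "0.07 0.35 0.18 0 0 -0.14" --pt "0.1 0.5 0.18 0 0 -0.187" --pt "0.145 0.58 0.18 0 0 -0.234"

```text
clock: 33.2
ee_pos: [501.6, -324.0, 183.8]
tool_rot: [[-0.093, -0.996, -0.0], [-0.996, 0.093, -0.009], [0.009, -0.001, -1.0]]
wrist_force: [-0.1, -0.6, -2.9]
grip_width: 0.505
```

carry_out --pt "0.03 0.12 0 0 0 -0.047" --pt "0.06 0.24 0 0 0 -0.094" --pt "0.09 0.36 0 0 0 -0.14" --pt "0.12 0.48 0 0 0 -0.187" --pt "0.145 0.58 0 0 0 -0.234"

```text
clock: 33.83
ee_pos: [523.4, -237.4, 183.8]
tool_rot: [[-0.737, -0.676, -0.007], [-0.676, 0.737, -0.007], [0.01, -0.001, -1.0]]
wrist_force: [0.7, -0.4, -3.3]
grip_width: 0.504
```

Run:
```python
from h import *
o=r.get_obs();R=o["tool_rot"];print(o["clock"],o["ee_pos"].round(1),np.round(o["q"],3),R.round(3),(o["ee_pos"]-42*R[:,2]).round(1),o["grip_width"])
```

```text
33.825 [ 523.4 -237.4  183.8] [-0.462  0.195  1.993 -0.011  0.956  1.944] [[-0.737 -0.676 -0.007]
 [-0.676  0.737 -0.007]
 [ 0.01  -0.001 -1.   ]] [ 523.7 -237.1  225.8] 0.5044630991776085
```

carry_out --pt "0.03 0.1 0 0 0 -0.049" --pt "0.06 0.2 0 0 0 -0.098" --pt "0.09 0.3 0 0 0 -0.146" --pt "0.12 0.4 0 0 0 -0.195" --pt "0.145 0.5 0 0 0 -0.244"

```text
clock: 34.45
ee_pos: [545.1, -162.6, 183.8]
tool_rot: [[-1.0, 0.024, -0.01], [0.024, 1.0, -0.001], [0.01, -0.001, -1.0]]
wrist_force: [0.7, 0.0, -2.9]
grip_width: 0.501
```

carry_out --pt "0.02 0.1 0.01 0.056 -0.001 0" --pt "0.04 0.2 0.03 0.112 -0.003 0" --pt "0.06 0.4 0.05 0.167 -0.004 0" --pt "0.08 0.6 0.08 0.223 -0.005 0" --pt "0.1 0.7 0.1 0.278 -0.007 0"

```text
clock: 35.08
ee_pos: [560.6, -57.6, 199.6]
tool_rot: [[-1.0, 0.009, 0.011], [0.014, 0.639, 0.769], [0.0, 0.769, -0.639]]
wrist_force: [-0.6, 0.6, -2.2]
grip_width: 0.503
```

Run:
```python
from h import *
o=r.get_obs();R=o["tool_rot"];print(o["clock"],o["ee_pos"].round(1),np.round(o["q"],3),R.round(3),(o["ee_pos"]-42*R[:,2]).round(1),o["grip_width"])
p,d,W=snap("top");inv(W,p,-310,260)
```

```text
35.075 [560.6 -57.6 199.6] [-0.505  0.391  1.929  0.759  1.401  2.285] [[-1.     0.009  0.011]
 [ 0.014  0.639  0.769]
 [ 0.     0.769 -0.639]] [560.1 -89.9 226.5] 0.5033999751019924
[268. 221.] 400 [[537.0, 84.0, 50.0], [557.0, 104.0, 115.0], [582.0, 129.0, 138.0]]
[225. 220.] 226 [[543.0, 201.0, 48.0], [560.0, 218.0, 87.0], [579.0, 238.0, 94.0]]
[320. 226.] 257 [[532.0, -51.0, 50.0], [553.0, -28.0, 62.0], [574.0, -6.0, 71.0]]
[356. 222.] 73 [[552.0, -136.0, 107.0], [560.0, -121.0, 122.0], [568.0, -107.0, 139.0]]
[354. 235.] 100 [[521.0, -139.0, 47.0], [524.0, -117.0, 110.0], [537.0, -104.0, 140.0]]
```

carry_out --pt "0 0.2 0 0 0 0" --pt "-0.02 0.4 0 0 0 0" --pt "-0.03 0.6 0 0 0 0" --pt "-0.03 0.76 0 0 0 0" --pt "-0.03 0.76 0 0 0 0"

```text
clock: 35.75
ee_pos: [555.3, 56.7, 198.9]
tool_rot: [[-1.0, 0.009, 0.008], [0.012, 0.645, 0.764], [0.002, 0.764, -0.645]]
wrist_force: [0.4, -0.2, -2.9]
grip_width: 0.504
```

carry_out --pt "0 0 -0.2 0 0 0" --pt "0 0 -0.4 0 0 0" --pt "0 0 -0.5 0 0 0" --pt "0 0 -0.5 0 0 0"

```text
clock: 36.25
ee_pos: [555.6, 55.4, 123.4]
tool_rot: [[-1.0, 0.011, 0.009], [0.014, 0.643, 0.766], [0.003, 0.766, -0.643]]
wrist_force: [-0.7, -0.5, -2.2]
grip_width: 0.51
```

Run:
```python
from h import *
o=r.get_obs();R=o["tool_rot"];print(o["clock"],o["ee_pos"].round(1),np.round(o["q"],3),(o["ee_pos"]-42*R[:,2]).round(1),o["grip_width"])
p,d,W=snap("side");q,d,X=snap("top");save(np.hstack([cv2.resize(p[120:300,260:500],(400,300)),cv2.resize(q[170:290,210:370],(400,300))]),"pics/s8.png")
h=X[...,2];m=(abs(X[...,0]-555)<35)&(X[...,1]>10)&(X[...,1]<75)&(h>90)&(h<240);print(np.percentile(X[m],[2,50,98],axis=0).round())
```

```text
36.25 [555.6  55.4 123.4] [-0.335  0.452  2.031  0.892  1.203  2.246] [555.2  23.3 150.5] 0.5099986035165942
[[523.  11. 129.]
 [553.  33. 187.]
 [587.  58. 214.]]
```

View pics/s8.png

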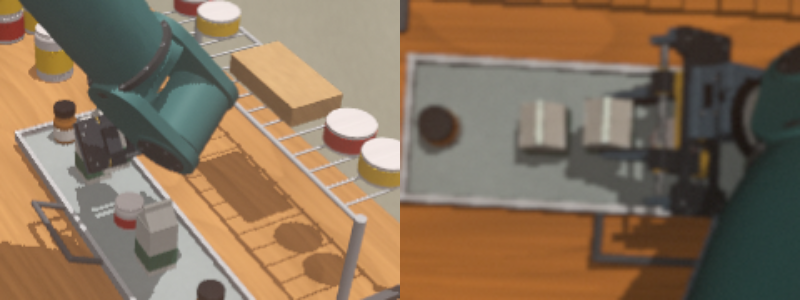

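carry_out --pt "0 0 -0.15 0 0 0" --pt "0 0 -0.3 0 0 0" --pt "0 0 -0.4 0 0 0" --pt "0 0 -0.43 0 0 0" --pt "0 0 -0.43 0 0 0"

```text
clock: 36.98
ee_pos: [556.1, 55.6, 59.9]
tool_rot: [[-1.0, 0.01, 0.01], [0.014, 0.643, 0.766], [0.001, 0.766, -0.643]]
wrist_force: [0.4, 0.0, -2.4]
grip_width: 0.504
```

carry_out --pt "0 0 -0.01 0 0 0" --pt "0 0 -0.02 0 0 0" --pt "0 0 -0.02 0 0 0"

```text
clock: 37.35
ee_pos: [555.9, 55.7, 56.6]
tool_rot: [[-1.0, 0.01, 0.01], [0.014, 0.643, 0.766], [0.001, 0.766, -0.643]]
wrist_force: [0.4, 0.2, -2.8]
grip_width: 0.506
```

carry_out --pt "0 0 -0.006 0 0 0" --pt "0 0 -0.012 0 0 0" --pt "0 0 -0.018 0 0 0" --pt "0 0 -0.018 0 0 0"

```text
clock: 37.85
ee_pos: [555.8, 55.7, 53.7]
tool_rot: [[-1.0, 0.01, 0.01], [0.014, 0.643, 0.766], [0.002, 0.766, -0.643]]
wrist_force: [-0.3, -0.2, -2.9]
grip_width: 0.504
```

carry_out --pt "0 0 -0.006 0 0 0" --pt "0 0 -0.012 0 0 0" --pt "0 0 -0.012 0 0 0"

```text
clock: 38.22
ee_pos: [555.8, 55.7, 51.9]
tool_rot: [[-1.0, 0.01, 0.01], [0.014, 0.643, 0.766], [0.002, 0.766, -0.643]]
wrist_force: [-0.3, 0.4, -2.0]
grip_width: 0.501
```

carry_out --pt "0 0 -0.006 0 0 0" --pt "0 0 -0.012 0 0 0" --pt "0 0 -0.012 0 0 0"

```text
clock: 38.6
ee_pos: [555.8, 55.7, 50.1]
tool_rot: [[-1.0, 0.01, 0.01], [0.014, 0.643, 0.766], [0.002, 0.766, -0.643]]
wrist_force: [0.8, 0.7, -0.7]
grip_width: 0.504
```

carry_out --pt "0 0 -0.006 0 0 0" --pt "0 0 -0.008 0 0 0" --pt "0 0 -0.008 0 0 0"

```text
clock: 38.98
ee_pos: [555.9, 55.7, 49.7]
tool_rot: [[-1.0, 0.01, 0.01], [0.014, 0.642, 0.767], [0.001, 0.767, -0.642]]
wrist_force: [-4.2, -1.8, 7.8]
grip_width: 0.501
```

carry_out --pt "0 0 0.004 0 0 0" --pt "0 0 0.004 0 0 0" --pt "0 0 0.004 0 0 0" --pt "0 0 0.004 0 0 0" --jaw 0.8

```text
clock: 39.48
ee_pos: [555.8, 55.7, 49.5]
tool_rot: [[-1.0, 0.01, 0.01], [0.014, 0.643, 0.766], [0.002, 0.766, -0.643]]
wrist_force: [-0.3, -0.1, 0.1]
grip_width: 0.799
```

carry_out --pt "0 0 0.2 0 0 0" --pt "0 0 0.5 0 0 0" --pt "0 0 0.8 0 0 0" --pt "0 0 1.0 0 0 0" --pt "0 0 1.0 0 0 0"

```text
clock: 40.1
ee_pos: [556.9, 55.4, 201.6]
tool_rot: [[-1.0, 0.007, 0.012], [0.014, 0.644, 0.765], [-0.002, 0.765, -0.644]]
wrist_force: [0.5, -0.7, 0.2]
grip_width: 0.801
```

Run:
```python
from h import *
o=r.get_obs();print(o["clock"],o["ee_pos"].round(1),np.round(o["q"],3))
p,d,W=snap("top");inv(W,p,-310,260)
```

```text
40.1 [556.9  55.4 201.6] [-0.334  0.322  2.022  0.858  1.289  2.354]
[268. 221.] 400 [[537.0, 84.0, 54.0], [557.0, 104.0, 115.0], [582.0, 129.0, 140.0]]
[225. 220.] 227 [[543.0, 202.0, 48.0], [560.0, 218.0, 87.0], [579.0, 238.0, 96.0]]
[294. 222.] 346 [[534.0, 14.0, 71.0], [554.0, 36.0, 118.0], [578.0, 60.0, 139.0]]
[318. 225.] 81 [[539.0, -33.0, 57.0], [555.0, -25.0, 63.0], [575.0, -19.0, 69.0]]
```

carry_out --pt "0 -0.1 0.3 0 0 0" --pt "-0.05 -0.4 0.4 -0.03 0 0" --pt "-0.1 -0.8 0.4 -0.06 0 0" --pt "-0.2 -1.0 0.4 -0.1 0 0" --pt "-0.25 -1.0 0.4 -0.14 0 0" --jaw 0

```text
clock: 40.78
ee_pos: [517.8, -96.3, 258.3]
tool_rot: [[-1.0, 0.013, 0.01], [0.016, 0.909, 0.416], [-0.003, 0.416, -0.909]]
wrist_force: [-0.3, 0.2, 0.6]
grip_width: 0.281
```

carry_out --pt "-0.05 -0.1 0 -0.03 0 0" --pt "-0.1 -0.2 0 -0.06 0 0" --pt "-0.15 -0.2 0 -0.1 0 0" --pt "-0.2 -0.2 0 -0.138 0 0" --pt "-0.2 -0.2 0 -0.138 0 0"

```text
clock: 41.4
ee_pos: [487.7, -123.0, 258.5]
tool_rot: [[-1.0, 0.008, 0.008], [0.008, 1.0, -0.0], [-0.008, -0.0, -1.0]]
wrist_force: [-0.4, 0.3, 0.5]
grip_width: 0.006
```

carry_out --pt "0 0 0 0 0 0.05" --pt "0 0 0 0 0 0.1" --pt "0 0 0 0 0 0.15" --pt "0 0 0 0 0 0.2" --pt "0 0 0 0 0 0.249"

```text
clock: 42.02
ee_pos: [488.3, -124.4, 258.6]
tool_rot: [[-0.713, -0.701, 0.006], [-0.701, 0.713, 0.009], [-0.011, 0.003, -1.0]]
wrist_force: [-0.5, -0.4, -0.2]
grip_width: 0.003
```

carry_out --pt "0 0 0 0 0 0.05" --pt "0 0 0 0 0 0.1" --pt "0 0 0 0 0 0.15" --pt "0 0 0 0 0 0.2" --pt "0 0 0 0 0 0.249"

```text
clock: 42.65
ee_pos: [488.3, -124.4, 258.5]
tool_rot: [[-0.012, -1.0, -0.001], [-1.0, 0.012, 0.013], [-0.013, 0.001, -1.0]]
wrist_force: [0.0, 0.3, 0.2]
grip_width: 0.008
```

carry_out --pt "0 0 0 0 0 0.05" --pt "0 0 0 0 0 0.1" --pt "0 0 0 0 0 0.15" --pt "0 0 0 0 0 0.2" --pt "0 0 0 0 0 0.249"

```text
clock: 43.28
ee_pos: [488.3, -124.4, 258.5]
tool_rot: [[0.697, -0.717, -0.008], [-0.717, -0.697, 0.011], [-0.013, -0.002, -1.0]]
wrist_force: [1.1, -1.0, -0.1]
grip_width: 0.0
```

carry_out --pt "0 0 0 0 0 0.05" --pt "0 0 0 0 0 0.1" --pt "0 0 0 0 0 0.15" --pt "0 0 0 0 0 0.2" --pt "0 0 0 0 0 0.249"

```text
clock: 43.9
ee_pos: [488.3, -124.4, 258.5]
tool_rot: [[1.0, -0.018, -0.011], [-0.018, -1.0, 0.004], [-0.012, -0.004, -1.0]]
wrist_force: [0.3, -0.1, 0.3]
grip_width: 0.008
```

carry_out --pt "0 0 0 0 0 0.05" --pt "0 0 0 0 0 0.1" --pt "0 0 0 0 0 0.15" --pt "0 0 0 0 0 0.2" --pt "0 0 0 0 0 0.249"

```text
clock: 44.52
ee_pos: [488.3, -124.4, 258.5]
tool_rot: [[0.722, 0.692, -0.009], [0.692, -0.722, -0.003], [-0.009, -0.004, -1.0]]
wrist_force: [-0.2, 0.5, 0.1]
grip_width: 0.006
```

carry_out --pt "0 0 0 0 0 0.05" --pt "0 0 0 0 0 0.1" --pt "0 0 0 0 0 0.15" --pt "0 0 0 0 0 0.2" --pt "0 0 0 0 0 0.249"

```text
clock: 45.15
ee_pos: [488.2, -124.4, 258.5]
tool_rot: [[0.024, 1.0, -0.003], [1.0, -0.024, -0.007], [-0.007, -0.003, -1.0]]
wrist_force: [0.2, 0.1, -0.2]
grip_width: 0.006
```

Run:
```python
from h import *
o=r.get_obs();print(o["clock"],o["ee_pos"].round(1),np.round(o["q"],3),o["tool_rot"].round(3))
p,d,W=snap("top");inv(W,p,-310,260)
v,u=np.mgrid[0:480,0:640];h=W[...,2]
m=(W[...,0]<440)&(W[...,0]>400)&(abs(W[...,1]+22)<100)&(h>40)&(h<62)
if m.any(): print("bar",m.sum(),np.percentile(W[m],[2,50,98],axis=0).round(1).tolist())
p,d,W=snap("side");h=W[...,2];inv(W,p,-310,260)
m=(W[...,0]<440)&(W[...,0]>400)&(abs(W[...,1]+22)<100)&(h>40)&(h<62)
if m.any(): print("bar",m.sum(),np.percentile(W[m],[2,50,98],axis=0).round(1).tolist())
```

```text
45.15 [ 488.2 -124.4  258.5] [-0.292 -0.02   2.077 -0.008  1.085 -1.835] [[ 0.024  1.    -0.003]
 [ 1.    -0.024 -0.007]
 [-0.007 -0.003 -1.   ]]
[268. 221.] 400 [[537.0, 84.0, 51.0], [557.0, 104.0, 115.0], [582.0, 129.0, 138.0]]
[225. 220.] 225 [[543.0, 202.0, 49.0], [560.0, 218.0, 87.0], [580.0, 238.0, 95.0]]
[294. 223.] 377 [[533.0, 14.0, 55.0], [553.0, 36.0, 116.0], [578.0, 60.0, 139.0]]
[318. 226.] 211 [[532.0, -42.0, 49.0], [554.0, -25.0, 63.0], [574.0, -6.0, 72.0]]
[415. 229.] 84 [[531.0, -285.0, 58.0], [548.0, -276.0, 88.0], [566.0, -268.0, 97.0]]
bar 154 [[421.0, -43.6, 44.6], [426.8, 6.8, 51.6], [437.4, 54.2, 58.9]]
[331. 229.] 2513 [[522.0, -150.0, 47.0], [547.0, 17.0, 90.0], [579.0, 223.0, 138.0]]
[386. 301.] 411 [[531.0, -286.0, 46.0], [544.0, -275.0, 81.0], [566.0, -251.0, 92.0]]
bar 197 [[420.5, -92.9, 45.0], [426.1, -28.4, 53.3], [438.7, 52.0, 57.4]]
```

Run:
```python
from h import *
T0=np.load("top0.npz")["W"]; p,d,W=snap("top")
for nm,X,x0 in (("home",T0,0),("out",W,-178)):
    h=X[...,2];x=X[...,0]-x0;y=X[...,1]
    for ya,yb in ((-10,35),(-80,-20)):
        m=(x>585)&(x<618)&(y>ya)&(y<yb)&(h>44)&(h<62)
        print(nm,m.sum(),"bar",np.percentile(x[m],[5,50,95]).round(1) if m.any() else None)
    for ya,yb in ((100,200),(60,120),(-150,-100)):
        m=(x>635)&(x<670)&(y>ya)&(y<yb)&(h>26)&(h<37)
        print(nm,m.sum(),"rim",np.percentile(x[m],[5,50,95]).round(1) if m.any() else None)
```

```text
home 61 bar [597.9 602.6 606.7]
home 85 bar [596.1 599.9 605. ]
home 98 rim [656.1 660.6 664.8]
home 58 rim [654.3 658.4 662.3]
home 48 rim [648.  652.9 656.1]
out 64 bar [600.5 604.5 608.9]
out 38 bar [599.  604.1 607.2]
out 90 rim [659.2 662.8 666.9]
out 57 rim [657.8 661.1 665.3]
out 0 rim None
```

carry_out --pt "-0.1 0.2 0 0 0 0" --pt "-0.2 0.5 0 0 0 0" --pt "-0.235 0.7 0 0 0 0" --pt "-0.235 0.7 0 0 0 0"

```text
clock: 45.8
ee_pos: [452.8, -18.0, 259.3]
tool_rot: [[0.03, 1.0, -0.002], [1.0, -0.03, -0.009], [-0.009, -0.001, -1.0]]
wrist_force: [-0.3, -0.0, -0.2]
grip_width: 0.006
```

carry_out --pt "0 0 -0.3 0 0 0" --pt "0 0 -0.6 0 0 0" --pt "0 0 -0.9 0 0 0" --pt "0 0 -1.0 0 0 0" --pt "0 0 -1.0 0 0 0"

```text
clock: 46.42
ee_pos: [453.1, -19.7, 109.4]
tool_rot: [[0.031, 1.0, -0.003], [0.999, -0.031, -0.009], [-0.009, -0.002, -1.0]]
wrist_force: [-0.5, -0.1, 0.7]
grip_width: 0.008
```

carry_out --pt "0 0 -0.1 0 0 0" --pt "0 0 -0.25 0 0 0" --pt "0 0 -0.45 0 0 0" --pt "0 0 -0.66 0 0 0" --pt "0 0 -0.66 0 0 0"

```text
clock: 47.05
ee_pos: [452.3, -19.3, 9.6]
tool_rot: [[0.029, 1.0, -0.003], [1.0, -0.029, -0.01], [-0.01, -0.003, -1.0]]
wrist_force: [1.1, -0.3, 1.0]
grip_width: 0.005
```

carry_out --pt "-0.01 0 0 0 0 0" --pt "-0.02 0 0 0 0 0" --pt "-0.03 0 0 0 0 0" --pt "-0.04 0 0 0 0 0" --pt "-0.04 0 0 0 0 0"

```text
clock: 47.68
ee_pos: [447.6, -19.3, 10.9]
tool_rot: [[0.029, 1.0, 0.0], [1.0, -0.029, -0.01], [-0.01, 0.0, -1.0]]
wrist_force: [2.0, 0.5, 2.0]
grip_width: 0.006
```

carry_out --pt "-0.01 0 0 0 0 0" --pt "-0.015 0 0 0 0 0" --pt "-0.02 0 0 0 0 0" --pt "-0.02 0 0 0 0 0"

```text
clock: 48.18
ee_pos: [445.8, -19.4, 11.0]
tool_rot: [[0.029, 1.0, 0.002], [1.0, -0.029, -0.01], [-0.01, 0.003, -1.0]]
wrist_force: [9.1, 2.0, -1.3]
grip_width: 0.007
```

The stop is confirmed: 9 N with no movement, at the same x as before. Now I'll push the tray home gently against its front face.

carry_out --pt "0.03 0 0 0 0 0" --pt "0.07 0 0 0 0 0" --pt "0.1 0 0 0 0 0" --pt "0.125 0 0 0 0 0" --pt "0.15 0 0 0 0 0"

```text
clock: 48.8
ee_pos: [466.7, -19.3, 10.5]
tool_rot: [[0.029, 1.0, -0.001], [1.0, -0.029, -0.01], [-0.01, -0.001, -1.0]]
wrist_force: [0.4, -0.2, -0.3]
grip_width: 0.005
```

carry_out --pt "0.03 -0.001 0 0 0 0" --pt "0.06 -0.002 0 0 0 0" --pt "0.1 -0.003 0 0 0 0" --pt "0.14 -0.004 0 0 0 0" --pt "0.18 -0.005 0 0 0 0"

```text
clock: 49.42
ee_pos: [494.0, -20.0, 10.6]
tool_rot: [[0.029, 1.0, -0.001], [1.0, -0.029, -0.01], [-0.01, -0.001, -1.0]]
wrist_force: [-1.4, -0.1, -0.8]
grip_width: 0.004
```

Run:
```python
from h import *
p,d,W=snap("side");inv(W,p,-310,260,500,700)
p,d,W=snap("top");inv(W,p,-310,260,500,680)
```

```text
[295. 191.] 125 [[541.0, 205.0, 47.0], [548.0, 216.0, 71.0], [562.0, 240.0, 94.0]]
[335. 219.] 80 [[564.0, 13.0, 69.0], [573.0, 18.0, 99.0], [580.0, 29.0, 118.0]]
[351. 257.] 987 [[505.0, -151.0, 48.0], [533.0, -137.0, 102.0], [565.0, -44.0, 143.0]]
[385. 301.] 413 [[529.0, -286.0, 46.0], [543.0, -275.0, 81.0], [566.0, -251.0, 93.0]]
[268. 221.] 396 [[536.0, 84.0, 58.0], [556.0, 104.0, 115.0], [580.0, 129.0, 137.0]]
[225. 221.] 225 [[541.0, 201.0, 48.0], [559.0, 218.0, 86.0], [577.0, 237.0, 94.0]]
[293. 218.] 151 [[541.0, 14.0, 102.0], [569.0, 42.0, 115.0], [579.0, 60.0, 138.0]]
[320. 220.] 49 [[563.0, -46.0, 55.0], [568.0, -30.0, 62.0], [574.0, -14.0, 68.0]]
[358. 229.] 344 [[519.0, -150.0, 55.0], [542.0, -127.0, 117.0], [564.0, -105.0, 141.0]]
[410. 230.] 228 [[529.0, -284.0, 49.0], [546.0, -264.0, 87.0], [565.0, -248.0, 94.0]]
```

The tips (z≈33) cleared the 32 mm rim, so the tray didn't move. Back off, lower by 15 mm and push again.

carry_out --pt "-0.1 0.003 0 0 0 0" --pt "-0.2 0.004 0 0 0 0" --pt "-0.27 0.005 0 0 0 0" --pt "-0.27 0.005 -0.05 0 0 0" --pt "-0.27 0.005 -0.11 0 0 0"

```text
clock: 50.15
ee_pos: [453.6, -19.3, -6.3]
tool_rot: [[0.029, 1.0, -0.0], [1.0, -0.029, -0.01], [-0.01, 0.0, -1.0]]
wrist_force: [-0.1, -0.1, -0.4]
grip_width: 0.003
```

carry_out --pt "0 0 0 0 0 0" --pt "0.03 0 0 0 0 0" --pt "0.06 0 0 0 0 0" --pt "0.09 0 0 0 0 0" --pt "0.12 0 0 0 0 0"

```text
clock: 50.78
ee_pos: [471.3, -19.3, -6.0]
tool_rot: [[0.029, 1.0, -0.001], [1.0, -0.029, -0.01], [-0.01, -0.001, -1.0]]
wrist_force: [-4.5, -3.0, -2.3]
grip_width: 0.005
```

carry_out --pt "0.05 -0.001 0 0 0 0" --pt "0.11 -0.003 0 0 0 0" --pt "0.17 -0.004 0 0 0 0" --pt "0.23 -0.006 0 0 0 0" --pt "0.29 -0.007 0 0 0 0"

```text
clock: 51.4
ee_pos: [515.1, -20.4, -5.9]
tool_rot: [[0.029, 1.0, -0.001], [1.0, -0.029, -0.01], [-0.01, -0.001, -1.0]]
wrist_force: [-4.3, -3.6, -1.1]
grip_width: 0.004
```

Run:
```python
from h import *
p,d,W=snap("top");inv(W,p,-310,260,500,700)
```

```text
[269. 199.] 404 [[594.0, 82.0, 55.0], [612.0, 102.0, 115.0], [638.0, 127.0, 140.0]]
[226. 198.] 238 [[600.0, 200.0, 48.0], [617.0, 216.0, 86.0], [636.0, 236.0, 94.0]]
[296. 201.] 376 [[590.0, 13.0, 54.0], [610.0, 33.0, 116.0], [635.0, 57.0, 138.0]]
[320. 204.] 251 [[590.0, -50.0, 47.0], [610.0, -29.0, 62.0], [632.0, -7.0, 71.0]]
[359. 207.] 399 [[578.0, -152.0, 50.0], [598.0, -127.0, 115.0], [624.0, -106.0, 139.0]]
[411. 208.] 228 [[588.0, -286.0, 48.0], [605.0, -266.0, 87.0], [624.0, -250.0, 95.0]]
[284. 231.] 100 [[503.0, 54.0, 129.0], [532.0, 61.0, 135.0], [555.0, 67.0, 142.0]]
[349. 235.] 155 [[502.0, -111.0, 130.0], [524.0, -102.0, 137.0], [549.0, -93.0, 143.0]]
```

carry_out --pt "0.06 -0.001 0 0 0 0" --pt "0.12 -0.003 0 0 0 0" --pt "0.18 -0.004 0 0 0 0" --pt "0.24 -0.006 0 0 0 0" --pt "0.3 -0.007 0 0 0 0"

```text
clock: 52.08
ee_pos: [560.1, -21.5, -5.8]
tool_rot: [[0.029, 1.0, -0.001], [1.0, -0.029, -0.01], [-0.01, -0.001, -1.0]]
wrist_force: [-5.1, -3.0, 1.2]
grip_width: 0.004
```

carry_out --pt "0.06 -0.001 0 0 0 0" --pt "0.12 -0.003 0 0 0 0" --pt "0.18 -0.004 0 0 0 0" --pt "0.24 -0.006 0 0 0 0" --pt "0.3 -0.007 0 0 0 0"

```text
clock: 52.7
ee_pos: [605.0, -22.6, -5.9]
tool_rot: [[0.029, 1.0, -0.001], [1.0, -0.029, -0.01], [-0.01, -0.001, -1.0]]
wrist_force: [-4.0, -3.2, 0.6]
grip_width: 0.008
```

carry_out --pt "0.04 -0.001 0 0 0 0" --pt "0.07 -0.002 0 0 0 0" --pt "0.1 -0.003 0 0 0 0" --pt "0.12 -0.003 0 0 0 0" --pt "0.14 -0.003 0 0 0 0"

```text
clock: 53.32
ee_pos: [625.7, -22.9, -5.9]
tool_rot: [[0.029, 1.0, -0.001], [1.0, -0.029, -0.01], [-0.01, -0.001, -1.0]]
wrist_force: [-4.7, -2.5, 1.0]
grip_width: 0.002
```

carry_out --pt "0.015 0 0 0 0 0" --pt "0.03 0 0 0 0 0" --pt "0.04 0 0 0 0 0" --pt "0.05 0 0 0 0 0" --pt "0.05 0 0 0 0 0"

```text
clock: 53.95
ee_pos: [633.3, -22.8, -5.9]
tool_rot: [[0.029, 1.0, -0.001], [1.0, -0.029, -0.01], [-0.01, -0.0, -1.0]]
wrist_force: [-3.0, -0.9, -0.9]
grip_width: 0.004
```

carry_out --pt "0.01 0 0 0 0 0" --pt "0.02 0 0 0 0 0" --pt "0.025 0 0 0 0 0" --pt "0.025 0 0 0 0 0"

```text
clock: 54.45
ee_pos: [635.9, -22.9, -6.0]
tool_rot: [[0.029, 1.0, -0.003], [1.0, -0.029, -0.01], [-0.01, -0.003, -1.0]]
wrist_force: [-10.7, -2.8, 8.0]
grip_width: 0.004
```

carry_out --pt "0.008 0 0 0 0 0" --pt "0.012 0 0 0 0 0" --pt "0.012 0 0 0 0 0"

```text
clock: 54.82
ee_pos: [635.8, -22.8, -6.2]
tool_rot: [[0.029, 1.0, -0.007], [1.0, -0.029, -0.01], [-0.01, -0.007, -1.0]]
wrist_force: [-22.1, -2.7, 17.1]
grip_width: 0.001
```

carry_out --pt "-0.03 0 0 0 0 0" --pt "-0.06 0 0 0 0 0" --pt "-0.06 0 0.2 0 0 0" --pt "-0.06 0 0.5 0 0 0" --pt "-0.06 0 0.9 0 0 0"

```text
clock: 55.45
ee_pos: [629.2, -22.7, 129.7]
tool_rot: [[0.029, 1.0, -0.002], [1.0, -0.029, -0.01], [-0.01, -0.002, -1.0]]
wrist_force: [0.1, -0.2, 0.4]
grip_width: 0.006
```

carry_out --pt "-0.1 0 0.3 0 0 0" --pt "-0.4 -0.2 0.6 0 0 0" --pt "-0.7 -0.2 0.9 0 0 0" --pt "-1.0 -0.2 1.0 0 0 0" --pt "-1.0 -0.2 1.0 0 0 0"

```text
clock: 56.08
ee_pos: [478.5, -53.0, 281.3]
tool_rot: [[0.03, 1.0, 0.004], [1.0, -0.03, -0.01], [-0.01, 0.004, -1.0]]
wrist_force: [0.3, 1.2, -0.0]
grip_width: 0.005
```

Run:
```python
from h import *
o=r.get_obs();print(o["clock"],o["ee_pos"].round(1),o["wrist_force"].round(1))
p,d,W=snap("top");inv(W,p,-310,260,640,800)
T0=np.load("top0.npz")["W"]
for nm,X in (("home",T0),("now",W)):
    h=X[...,2];x=X[...,0];y=X[...,1]
    for ya,yb,a,b,za,zb in ((-10,35,585,618,44,62),(-80,-20,585,618,44,62),(100,200,635,670,26,37)):
        m=(x>a)&(x<b)&(y>ya)&(y<yb)&(h>za)&(h<zb);print(nm,m.sum(),np.percentile(x[m],[5,50,95]).round(1) if m.any() else None)
q,d,S=snap("side");save(np.hstack([cv2.resize(q[100:340,260:580],(400,300)),cv2.resize(p[110:230,190:350],(400,300))]),"pics/s9.png")
```

```text
56.075 [478.5 -53.  281.3] [ 0.3  1.2 -0. ]
[230. 154.] 233 [[721.0, 196.0, 48.0], [736.0, 213.0, 87.0], [755.0, 233.0, 94.0]]
[272. 156.] 341 [[715.0, 79.0, 49.0], [724.0, 99.0, 111.0], [747.0, 124.0, 138.0]]
[298. 158.] 340 [[710.0, 9.0, 52.0], [721.0, 31.0, 113.0], [744.0, 55.0, 138.0]]
[323. 160.] 252 [[710.0, -55.0, 47.0], [730.0, -34.0, 62.0], [752.0, -12.0, 70.0]]
[361. 163.] 385 [[699.0, -155.0, 51.0], [713.0, -130.0, 113.0], [740.0, -110.0, 138.0]]
[413. 163.] 214 [[708.0, -287.0, 49.0], [723.0, -269.0, 86.0], [741.0, -254.0, 94.0]]
home 61 [597.9 602.6 606.7]
home 85 [596.1 599.9 605. ]
home 98 [656.1 660.6 664.8]
now 61 [600.3 604.5 609.1]
now 85 [597.9 602.3 607.4]
now 98 [658.5 663.  667.5]
```

View pics/s9.png

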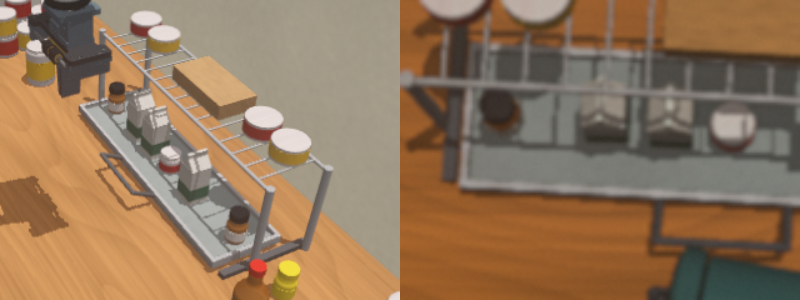

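```bash
python3 -c "
from h import *
p,d,W=snap('top');inv(W,p,-310,260,640,800);print(workorder.close_job())"
```

```text
[230. 154.] 234 [[721.0, 197.0, 48.0], [736.0, 213.0, 86.0], [754.0, 232.0, 94.0]]
[272. 156.] 338 [[715.0, 79.0, 49.0], [724.0, 98.0, 111.0], [747.0, 124.0, 137.0]]
[298. 158.] 340 [[710.0, 9.0, 50.0], [721.0, 31.0, 112.0], [744.0, 54.0, 138.0]]
[323. 160.] 257 [[710.0, -55.0, 49.0], [730.0, -34.0, 62.0], [752.0, -12.0, 70.0]]
[361. 163.] 383 [[699.0, -155.0, 52.0], [713.0, -130.0, 114.0], [740.0, -110.0, 137.0]]
[413. 163.] 214 [[708.0, -287.0, 49.0], [722.0, -269.0, 86.0], [742.0, -254.0, 96.0]]
the job is handed in; nothing more can be done
None
```

I pulled the tray to its stop, stood all three drink cartons upright in it (two had fallen in the tray, one lay on the table), and pushed the tray home. The job was handed in at about 56 s. I saw no fourth carton in any view.

**Last checks:**
- **Standing goods:** in the final top view the three cartons reach about 138 mm, the jars about 95 mm and the tin about 70 mm, which matches each one standing upright.
- **Tray home:** it met a hard stop, with 22 N giving no further movement. It sits about 2 mm deeper than at the start, so it probably began slightly out.
- **Arm:** it was clear of the rack and touching nothing at hand-in.
- **Other goods:** I made no deliberate contact with the goods on the table, but I did not measure them again at the end.

**What disagreed or went wrong:**
- **Fingertip position:** the tips measured about 37 mm shorter than stated. My first pull therefore passed over the handle without touching it, and I corrected for this afterwards.
- **First push:** the fingers passed just above the tray rim without moving anything, so I lowered them and pushed again.
- **Tray fully out:** camera readings gave about 175–178 mm of travel against the stated 180 mm. I took it as fully out because it stopped hard at the same place twice.

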